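Check the branches of a drying rack and hang up deburred brackets

ROBOT

A 7-joint arm with a two-finger parallel gripper is mounted at the origin on the work surface. World frame = base frame: x ahead of the robot, y to its left, z up, the work surface at z = 0. Lengths are in m, angles in degrees, forces in N, time in s.
With the tool pointing down it reaches from about 0.425 to 1.025 m from the base axis. Payload 3.6 kg.
Tool frame: the origin (TCP) lies at the very end of the fingers, on their centre line; the grasp point (between the pads) lies 19 mm behind it; z points along the fingers, y is the direction in which the jaws open and shut (so a half turn about z gives the same grasp; the last joint's range is limited). The gripper opens to 85 mm and grips with 20 to 120 N. Pads are 22 mm wide; open, the fingers measure 114 mm over their backs; the gripper's body (76 mm by 85 mm) begins 54 mm behind the grasp point. The pads swing forward as they close: fully open they stand 13 mm farther back than shut.
Start: joints at [71.648, 33.873, 2.773, 92.16, -1.908, 54.013, -1.931], TCP at [0.163, -0.706, 0.231] pointing down, gripper open.
Joint ranges: [-153.93, 153.93], [-27.13, 128.08], [-72.61, 78.16], [10.71, 143.7], [-87.88, 267.88], [4.46, 118.87], [-176.78, 176.78]. Speed limits (degrees/s): [147.25, 147.25, 180, 180, 180, 180, 180].

INTERFACE

Orientations are given as a 3x3 rotation matrix whose columns are the frame's x, y, z axes.
In Python, from station import * gives the robot as it stands. The module is installed in compiled form; this text tells all that it offers.
- The arm moves only by the tool carry_out, never from a script. Its argument "rows" is a list of rows, each a list of 7 numbers: the shift along the world's x, y, z in m, then the turn, a rotation vector about the world's x, y, z in rad, then the closure in counts, from 0 (fully open) to 255 (shut). In form: [[x, y, z, rx, ry, rz, grip], ...]. A call has 1 to 10 rows; each row is the pose to reach, as a shift and turn from the pose commanded when the call began; what a row does not reach only later rows make up. A row lasts 1/12 s, in which the tool goes at most 41.7 mm and 7.16 degrees, less where a joint would pass 70% of its speed; a pose out of reach is approached as far as the arm can. A call with a gripper value outside its range is refused whole. The fingers move at their own pace and stop on an object; "grip_force" is the grip in N (left out, the last holds). Time passes only in rows, so rows that repeat a pose let the fingers close. It gives the time, the measured TCP pose, the force and the opening at its end, in the units of the state.
- state(): the state, without advancing time (a new reading comes with each control period).
- read_camera(name): name is "side" or "top"; returns a dict with "img" (480x640x3 uint8, blue, green, red), "z_map" (480x640 float32, m along the optical axis (not along the pixel's ray), 0 where there is no reading), "camera_matrix" (3x3 intrinsics, pixels), "xyz" and "rotation" of the camera in the world. Camera axes: x right, y down, z forward; pixel columns grow to the right and rows downward; lengths in m; the calibration is good to about 2 mm. A picture is of the moment at which its call begins.
- job_done(): hands the job in, once; it reports no verdict.
The state is a dict: "clock": time; "qpos": joint angles; "qvel": joint speeds; "joint_efforts": joint torques, N m; "ee_pos": TCP position; "tcp_rot": TCP orientation; "wrist_force": force on the tool from outside, world axes, zero at the start; "ft_torque": the same for the moment, N m; "width": finger opening in m.
Only numpy, scipy, OpenCV 4.12 (cv2) and the standard library are available. Lean on these libraries where they do the work, as an engineer would, in place of code of your own. Each camera call takes 0.05 s, during which the arm holds its last target. There are 200 camera calls.

TASK

Check the rack's four empty branches one after another, beginning with the one next to the loaded branch and going anticlockwise as seen from above: turn the rack until the branch lies over the black arrow on the bench and, while it is still empty, press it down at mid-span with about 8 N for half a second to see how far it gives. Hang every loose bracket astride a sound branch, one to a branch; leave empty the tired branch, which gives far more than the others. Go gently on the branches, and do not disturb the grinder, the file or the tin.

Things in the scene. Friction and masses are not known exactly. Their poses are not given: they have to be found in the camera images.
- rack_foot: Fixed foot of the drying rack: dark round plate 170 mm in diameter, 12 mm thick, with a column. Origin: centre of its underside, on the vertical turning axis of the rack. Its -x axis is the loading direction, shown by a flat black arrow on the bench in front of the plate (100 mm long, its tip 185 mm from the axis), roughly towards the robot.
- rack (a joint): Turning angle (rad) of the rack about its vertical axis, growing anticlockwise seen from above, no stops in practice. At 0 branch_0 lies over the arrow; branch_k is 72 degrees x k anticlockwise of branch_0. Friction 0.16 N m: it stays where left; turn it by pushing a branch sideways. Hub: dark cylinder 84 mm in diameter, top 222 mm above the bench (button on it to 228 mm).
- branch_0: The branch that is already loaded: a bracket is fastened on it for good with a black clip; leave it there. Otherwise built like the others.
- branch_1: Empty branch, first anticlockwise from the loaded one. Flat steel bar 28 mm wide, 14 thick, level, centre line 200 mm above the bench. Origin: root hinge on the centre line, 30 mm from the rack axis; x outward, z up. Ends at x = 136 mm; post 12 mm thick at x = 130 mm rises 18 mm above the bar. Black band: mid-span, x = 65 mm. 8 N down there moves it 4 mm if sound, 15 mm if tired; it springs back.
- branch_2: Empty branch, second anticlockwise from the loaded one. Built and measured like branch_1; may be sound or tired.
- branch_3: Empty branch, third anticlockwise from the loaded one. Built and measured like branch_1; may be sound or tired.
- branch_4: Empty branch, fourth anticlockwise from the loaded one. Built and measured like branch_1; may be sound or tired.
- bracket_1: Loose bracket, may be absent: aluminium hat section (inverted U) standing open side down. 60 mm long (x), 56 wide over the legs (y), 80 tall (z), sheet 4 mm; 10 mm flange outward at each foot. Channel 48 wide, 76 deep, open at both ends. Origin: centre of its underside. 0.16 kg. Grip across the legs from above; it hangs astride a branch, bar along its x.
- bracket_2: Loose bracket, may be absent: same as bracket_1.
- bracket_3: Loose bracket, may be absent: same as bracket_1.
- grinder: Bystander: black air die grinder about 180 mm long, lying on the bench. Origin: middle, on the bench.
- file: Bystander: hand file about 230 mm long. Origin: underside near the middle.
- tin: Bystander: grey tin 72 mm in diameter, 100 mm tall. Origin: centre of its underside.
Things that resemble listed ones, but are neither listed nor needed, are in the scene too. What is shaped like the bracket_2 but red is not meant.

How it is judged:
By the outcome, as a careful person would: the job done as asked, in the order asked, and still so for the second after the job is handed in, with the robot touching nothing.
Of bracket_1, bracket_2, bracket_3 only 2 to 3 are there at a start; the rules pass over those that are not, and their reading is None.
At some moment in a run one of bracket_1, bracket_2, bracket_3 may be knocked a few centimetres aside while the robot is not near it.
It also fails if it takes over 210 s, if anything falls off the work surface, if the arm or the gripper's body presses on something with over 40 N, if the wrist force passes 120 N, or if a joint passes its speed limit or range.

## Working session

There is one attempt and no reset: what is moved stays moved. The work goes in short steps, Python scripts to look and compute and a tool call to move; the robot and the scene stay as the last step left them, time stands still between calls to the robot, and variables do not carry over. Pictures are saved under pics/ and viewed, about 12 in all and at most 16, crops included, and the job is handed in when it is done.

Besides the shell and the picture viewer there is one more tool, called after "Call:" as name(argument=value, ...), one argument or row to a line, values as JSON. carry_out: Moves the arm, as the interface text tells. Its arguments: {"type":"object","properties":{"rows":{"type":"array","items":{"type":"array","items":{"type":"number"}}},"grip_force":{"type":"number"}},"required":["rows"]}

```bash
mkdir -p pics
cat > h.py <<'E'
from station import *
import numpy as np, cv2
def cam(n):
    c=read_camera(n); z=c["z_map"]; K=np.array(c["camera_matrix"]); v,u=np.indices(z.shape)
    P=np.stack([(u-K[0,2])/K[0,0]*z,(v-K[1,2])/K[1,1]*z,z],-1)@np.array(c["rotation"]).T+np.array(c["xyz"])
    P[z==0]=np.nan
    return c,P
E
python3 - <<'E'
from h import *
for n in("top","side"):
    c,P=cam(n); cv2.imwrite(f"pics/{n}0.png",c["img"]); print(n,c["xyz"],np.round(c["rotation"],3).tolist(),c["camera_matrix"])
s=state(); print(s)
E
```

```text
top [ 0.36757986 -0.00663163  1.07785506] [[-0.022, -0.975, 0.221], [-1.0, 0.021, -0.004], [-0.001, -0.221, -0.975]] [[457.69493455   0.         315.99701663]
 [  0.         457.69493455 245.6914694 ]
 [  0.           0.           1.        ]]
side [0.19063349 0.97782525 0.72304757] [[-0.931, -0.158, 0.329], [-0.364, 0.467, -0.806], [-0.026, -0.87, -0.493]] [[480.52505236   0.         315.19446589]
 [  0.         480.52505236 241.03265299]
 [  0.           0.           1.        ]]
{'clock': 0.1, 'qpos': array([71.64802713, 33.91890364,  2.76975035, 92.22913521, -1.90897528,
       54.0139552 , -1.9282176 ]), 'qvel': array([-0.01177568, -0.13251337,  0.01850983, -0.1496291 , -0.04858624,
        0.03415156,  0.05441943]), 'joint_efforts': array([ 5.77778555e-03, -5.49999511e+01,  1.55268542e+00, -1.98827130e+01,
        9.48544533e-03,  3.80515528e-03, -2.31798857e-06]), 'ee_pos': array([ 0.162847  , -0.70570088,  0.23027543]), 'tcp_rot': array([[ 9.74371233e-01,  2.24945276e-01, -5.68843272e-04],
       [ 2.24945964e-01, -9.74369309e-01,  1.93981789e-03],
       [-1.17910555e-04, -2.01806174e-03, -9.99997957e-01]]), 'wrist_force': array([ 0.75094409, -0.41935375, -0.35016606]), 'ft_torque': array([ 0.0122801 ,  0.03343058, -0.03048267]), 'width': 0.08537809389914755}
```

View pics/top0.png

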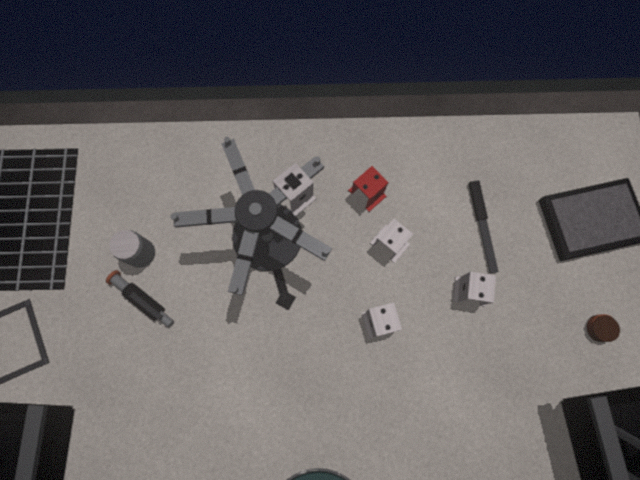

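View pics/side0.png

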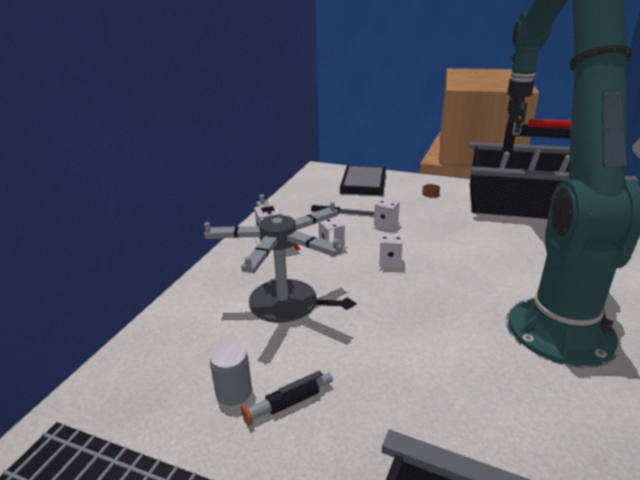

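Top view: hub at (256,208), loaded branch with clip at (310,170), arrow tip at (285,303). White brackets are at (390,238), (383,320) and (478,288), the last one close to the file; the red decoy is at (370,187). Going anticlockwise, branch_1 is at (230,145), then (175,218), (237,290) and (328,255).

```bash
cat >> h.py <<'E'
def rack(P,ax):
    # angles of bars from points at bar-top height
    d=P[...,:2]-ax; r=np.hypot(d[...,0],d[...,1]); z=P[...,2]
    m=(abs(z-.207)<.006)&(r>.055)&(r<.15); a=np.degrees(np.arctan2(d[...,1],d[...,0]))[m]
    h,_=np.histogram(a,72,(-180,180)); return a
def branches(P,ax):
    a=rack(P,ax); A=np.exp(1j*np.radians(a)*5).mean(); print("comb strength",abs(A)); b0=np.degrees(np.angle(A))/5
    out=[]
    for k in range(5):
        c=b0+72*k; d=(a-c+180)%360-180; s=d[abs(d)<20]
        if len(s)>15: out.append((round((c+np.median(s)+180)%360-180,1),len(s)))
    return out
def brackets(c,P):
    hsv=cv2.cvtColor(c["img"],cv2.COLOR_BGR2HSV)
    m=((abs(P[...,2]-.08)<.008)&(hsv[...,1]<60)).astype(np.uint8)
    n,l,s,_=cv2.connectedComponentsWithStats(m); o=[]
    for i in range(1,n):
        if s[i,4]<250: continue
        q=P[l==i]; (x,y),(w,h),a=cv2.minAreaRect((q[:,:2]*1000).astype(np.float32))
        o.append((round(x,1),round(y,1),round(w,1),round(h,1),round(a,1),round(float(np.median(q[:,2])),4),int(s[i,4])))
    return o
E
python3 - <<'E'
from h import *
c,P=cam("top"); z=P[...,2]
m=(z>.212)&(z<.235); v,u=np.nonzero(m); k=(abs(u-256)<30)&(abs(v-208)<30)
q=P[v[k],u[k]]; t=q[abs(q[:,2]-.222)<.005]
(x,y),r=cv2.minEnclosingCircle((t[:,:2]*1000).astype(np.float32)); print("hub",x,y,r,np.median(t[:,2]))
ax=np.array([x,y])/1000
# arrow: dark on bench, beyond plate
g=c["img"].max(2); d=np.hypot(*np.moveaxis(P[...,:2]-ax,-1,0))
A=(g<60)&(abs(z)<.008)&(d>.095)&(d<.2); n,l,s,cc=cv2.connectedComponentsWithStats(A.astype(np.uint8))
for i in range(1,n):
    if s[i,4]>40:
        q=P[l==i]; print("dark",s[i],np.degrees(np.arctan2(*(q[:,:2].mean(0)-ax)[::-1])),q[np.argmax(np.hypot(*(q[:,:2]-ax).T))])
print(branches(P,ax)); print(brackets(c,P))
E
```

```text
hub 653.271484375 92.15677642822266 63.68192672729492 0.22127945213114597
dark [270 268  25  41 378] -171.74544487755932 [0.46308886 0.05778773 0.00127587]
comb strength 0.5230839207731612
[(np.float64(32.1), 523), (np.float64(101.7), 591), (np.float64(160.0), 684), (np.float64(-133.7), 598), (np.float64(-52.3), 701)]
[(613.8, -187.2, 55.8, 61.5, 47.5, 0.0797, 657), (494.2, -369.7, 57.4, 60.5, 79.4, 0.0801, 732), (429.1, -155.0, 59.9, 56.8, 13.6, 0.0796, 738)]
```

Run:
```python
from h import *
c,P=cam("top"); z=P[...,2]
v,u=np.indices(z.shape); g=c["img"].max(2)
m=(g<75)&(abs(z-.223)<.009)&(abs(u-256)<26)&(abs(v-208)<26)
q=P[m]; (x,y),r=cv2.minEnclosingCircle((q[:,:2]*1000).astype(np.float32)); print("hub",x,y,r,(q[:,:2].min(0)+q[:,:2].max(0))/2,np.median(q[:,2]))
ax=np.array([x,y])/1000
# bar lines intersection
from scipy.optimize import least_squares
print(branches(P,ax))
tip=np.array([.46309,.05779])-ax; print("tip r,ang",np.hypot(*tip),np.degrees(np.arctan2(tip[1],tip[0])))
d=np.hypot(*np.moveaxis(P[...,:2]-ax,-1,0)); A=(g<60)&(abs(z)<.008)&(d>.095)&(d<.2)&(u>265)&(v>265)&(u<300)
q=P[A][:,:2]-ax; print("arrow ang",np.degrees(np.arctan2(q[:,1].mean(),q[:,0].mean())))
o=cv2.fitLine((q*1000).astype(np.float32),cv2.DIST_L2,0,.01,.01).ravel();print("arrow line",o,np.degrees(np.arctan2(o[1],o[0])))
t=cv2.resize(c["img"][205:345,350:510],(800,700))[:600]
s,_=cam("side"); w=cv2.resize(s["img"][185:285,300:420],(720,600))
cv2.imwrite("pics/a.png",np.hstack([cv2.resize(t,(400,300)),cv2.resize(w,(400,300))]))
```

```text
hub 635.7510986328125 107.45172119140625 41.46791458129883 [0.63532262 0.10676469] 0.2211675167616356
comb strength 0.8401742234071001
[(np.float64(21.7), 601), (np.float64(93.0), 669), (np.float64(165.4), 724), (np.float64(-121.9), 694), (np.float64(-50.4), 877)]
tip r,ang 0.17966118538177017 -163.9534194470272
arrow ang -164.12719482748224
arrow line [   0.96853876    0.2488628  -134.72696     -38.308857  ] 14.410228
```

View pics/a.png

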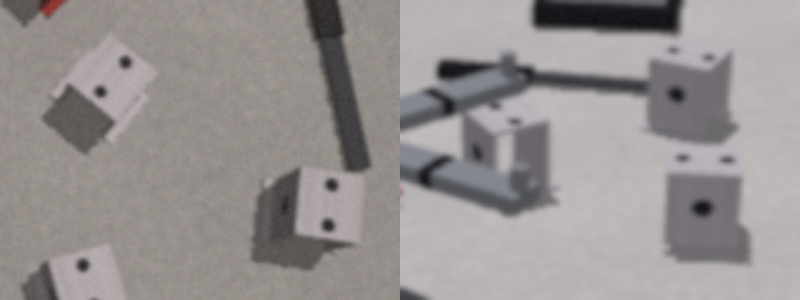

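The crop shows a dark hole in each leg face and the two top dots running along the bracket's x axis. That gives leg normals of about 47° for A, 104° for B and 79° for C. The branches are at 21.6° (1), 93.6° (2), 165.6° (3), -122.4° (4) and -50.4° (0), and the arrow is at -164.5°. I'll move to the clockwise side of branch_1 with the fingers shut.

Call:
carry_out(
  rows=[
    [0,0,0.1,0,0,0,255],
    [0,0,0.1,0,0,0,255],
    [0,0,0.1,0,0,0,255],
    [0.2,0.26,0.1,0,0,0,255],
    [0.2,0.26,0.1,0,0,0,255],
    [0.2,0.26,0.1,0,0,0,255],
    [0.2,0.26,0.1,0,0,0,255],
    [0.2,0.26,0.1,0,0,0,255],
    [0.2,0.26,0.1,0,0,0,255],
    [0.2,0.26,0.1,0,0,0,255],
  ],
)

```text
clock: 1.08
ee_pos: [0.3417, -0.4734, 0.3314]
tcp_rot: [[0.974, 0.225, 0.0], [0.225, -0.974, -0.0], [0.0, 0.0, -1.0]]
wrist_force: [0.7, -0.3, -0.3]
width: -0.0001
```

Call:
carry_out(
  rows=[
    [0.35,0.25,0,0,0,0,255],
    [0.35,0.25,0,0,0,0,255],
    [0.35,0.25,0,0,0,0,255],
    [0.35,0.25,0,0,0,0,255],
    [0.35,0.25,0,0,0,0,255],
    [0.35,0.25,0,0,0,0,255],
    [0.35,0.25,0,0,0,0,255],
    [0.35,0.25,0,0,0,0,255],
    [0.35,0.25,0,0,0,0,255],
    [0.35,0.25,0,0,0,0,255],
  ],
)

```text
clock: 1.92
ee_pos: [0.6812, -0.2317, 0.3312]
tcp_rot: [[0.974, 0.225, -0.0], [0.225, -0.974, -0.0], [-0.0, 0.0, -1.0]]
wrist_force: [0.6, -0.6, 0.0]
width: -0.0003
```

Call:
carry_out(
  rows=[
    [0.037,0.29,0,0,0,0,255],
    [0.037,0.29,0,0,0,0,255],
    [0.037,0.29,0,0,0,0,255],
    [0.037,0.29,0,0,0,0,255],
    [0.037,0.29,0,0,0,0,255],
    [0.037,0.29,0,0,0,0,255],
    [0.037,0.29,0,0,0,0,255],
    [0.037,0.29,0,0,0,0,255],
    [0.037,0.29,0,0,0,0,255],
    [0.037,0.29,0,0,0,0,255],
  ],
)

```text
clock: 2.75
ee_pos: [0.7167, 0.0569, 0.331]
tcp_rot: [[0.974, 0.226, -0.001], [0.226, -0.974, -0.001], [-0.001, 0.001, -1.0]]
wrist_force: [0.0, -0.3, 0.5]
width: 0.0002
```

Call:
carry_out(
  rows=[
    [0.034,0.044,0,0,0,0,255],
    [0.034,0.044,0,0,0,0,255],
    [0.034,0.044,-0.04,0,0,0,255],
    [0.034,0.044,-0.08,0,0,0,255],
    [0.034,0.044,-0.12,0,0,0,255],
    [0.034,0.044,-0.146,0,0,0,255],
    [0.034,0.044,-0.146,0,0,0,255],
    [0.034,0.044,-0.146,0,0,0,255],
  ],
)

```text
clock: 3.42
ee_pos: [0.7501, 0.0979, 0.1837]
tcp_rot: [[0.975, 0.222, -0.004], [0.222, -0.975, -0.002], [-0.004, 0.001, -1.0]]
wrist_force: [0.9, 0.3, 0.2]
width: -0.0001
```

```bash
cat > arc.py <<'E'
import sys,numpy as np
def arc(angs,R=.115,ax=(.6355,.107)):
    p=np.array(ax)+R*np.c_[np.cos(np.radians(angs)),np.sin(np.radians(angs))]
    for i in range(0,len(angs)-1,10):
        print([[round(float(v),3) for v in q-p[i]] for q in p[i+1:i+11]])
E
python3 - <<'E'
from arc import *
a=[-3,-1,1,3,5,7,9,11,13,15,18]+list(np.arange(22,167,4.83))[:30]
a=[-3,-1,1,3,5,7,9,11,13,16,20]+[20+4.8*i for i in range(1,31)]
print(a[-1]); arc(np.array(a,float))
E
```

```text
164.0
[[0.0, 0.004], [0.0, 0.008], [0.0, 0.012], [-0.0, 0.016], [-0.001, 0.02], [-0.001, 0.024], [-0.002, 0.028], [-0.003, 0.032], [-0.004, 0.038], [-0.007, 0.045]]
[[-0.004, 0.009], [-0.008, 0.017], [-0.013, 0.026], [-0.019, 0.033], [-0.025, 0.041], [-0.032, 0.047], [-0.04, 0.053], [-0.048, 0.059], [-0.056, 0.063], [-0.065, 0.067]]
[[-0.009, 0.003], [-0.018, 0.006], [-0.028, 0.007], [-0.037, 0.008], [-0.047, 0.008], [-0.057, 0.008], [-0.066, 0.006], [-0.076, 0.004], [-0.085, 0.001], [-0.093, -0.003]]
[[-0.008, -0.005], [-0.017, -0.01], [-0.024, -0.016], [-0.031, -0.022], [-0.038, -0.029], [-0.044, -0.037], [-0.049, -0.045], [-0.053, -0.054], [-0.057, -0.063], [-0.06, -0.072]]
```

Call:
carry_out(
  rows=[
    [0,0.004,0,0,0,0,255],
    [0,0.008,0,0,0,0,255],
    [0,0.012,0,0,0,0,255],
    [0,0.016,0,0,0,0,255],
    [-0.001,0.02,0,0,0,0,255],
    [-0.001,0.024,0,0,0,0,255],
    [-0.002,0.028,0,0,0,0,255],
    [-0.003,0.032,0,0,0,0,255],
    [-0.004,0.038,0,0,0,0,255],
    [-0.007,0.045,0,0,0,0,255],
  ],
)

```text
clock: 4.25
ee_pos: [0.7441, 0.145, 0.1852]
tcp_rot: [[0.975, 0.224, 0.0], [0.224, -0.975, -0.001], [-0.0, 0.001, -1.0]]
wrist_force: [-0.3, -2.4, 0.5]
width: -0.0
```

Call:
carry_out(
  rows=[
    [-0.004,0.009,0,0,0,0,255],
    [-0.008,0.017,0,0,0,0,255],
    [-0.013,0.026,0,0,0,0,255],
    [-0.019,0.033,0,0,0,0,255],
    [-0.025,0.041,0,0,0,0,255],
    [-0.032,0.047,0,0,0,0,255],
    [-0.04,0.053,0,0,0,0,255],
    [-0.048,0.059,0,0,0,0,255],
    [-0.056,0.063,0,0,0,0,255],
    [-0.065,0.067,0,0,0,0,255],
  ],
)

```text
clock: 5.08
ee_pos: [0.6784, 0.2135, 0.1855]
tcp_rot: [[0.974, 0.225, 0.001], [0.225, -0.974, 0.0], [0.001, -0.0, -1.0]]
wrist_force: [1.6, -2.4, 0.1]
width: 0.0
```

Call:
carry_out(
  rows=[
    [-0.009,0.003,0,0,0,0,255],
    [-0.018,0.006,0,0,0,0,255],
    [-0.028,0.007,0,0,0,0,255],
    [-0.037,0.008,0,0,0,0,255],
    [-0.047,0.008,0,0,0,0,255],
    [-0.057,0.008,0,0,0,0,255],
    [-0.066,0.006,0,0,0,0,255],
    [-0.076,0.004,0,0,0,0,255],
    [-0.085,0.001,0,0,0,0,255],
    [-0.093,-0.003,0,0,0,0,255],
  ],
)

```text
clock: 5.92
ee_pos: [0.5849, 0.2102, 0.1854]
tcp_rot: [[0.974, 0.225, 0.0], [0.225, -0.974, 0.001], [0.0, -0.001, -1.0]]
wrist_force: [1.3, -0.6, -0.0]
width: 0.0003
```

Call:
carry_out(
  rows=[
    [-0.008,-0.005,0,0,0,0,255],
    [-0.017,-0.01,0,0,0,0,255],
    [-0.024,-0.016,0,0,0,0,255],
    [-0.031,-0.022,0,0,0,0,255],
    [-0.038,-0.029,0,0,0,0,255],
    [-0.044,-0.037,0,0,0,0,255],
    [-0.049,-0.045,0,0,0,0,255],
    [-0.053,-0.054,0,0,0,0,255],
    [-0.057,-0.063,0,0,0,0,255],
    [-0.06,-0.072,0,0,0,0,255],
  ],
)

```text
clock: 6.75
ee_pos: [0.5252, 0.137, 0.1852]
tcp_rot: [[0.974, 0.225, -0.001], [0.225, -0.974, -0.0], [-0.001, -0.0, -1.0]]
wrist_force: [0.7, 1.9, -0.6]
width: 0.0001
```

Run:
```python
from h import *
ax=np.array([.6355,.107])
c,P=cam("top"); cv2.imwrite("pics/b.png",c["img"]); print(branches(P,ax)); print(brackets(c,P)); s=state(); print(s["ee_pos"],s["wrist_force"],s["clock"])
d=s["ee_pos"][:2]-ax; print(np.hypot(*d),np.degrees(np.arctan2(d[1],d[0])))
```

```text
comb strength 0.8966424435550997
[(np.float64(-34.9), 641), (np.float64(36.1), 608), (np.float64(-177.8), 310), (np.float64(-107.2), 680)]
[(613.6, -187.0, 55.9, 61.7, 48.0, 0.0798, 657), (494.0, -369.7, 57.3, 60.3, 79.0, 0.0801, 735), (429.1, -155.0, 60.1, 56.6, 13.4, 0.0797, 741)]
[0.52421246 0.13413259 0.18497941] [-1.10764749 -1.84518477 -0.20424226] 6.8
0.11454734365511435 166.29824328266602
```

View pics/b.png

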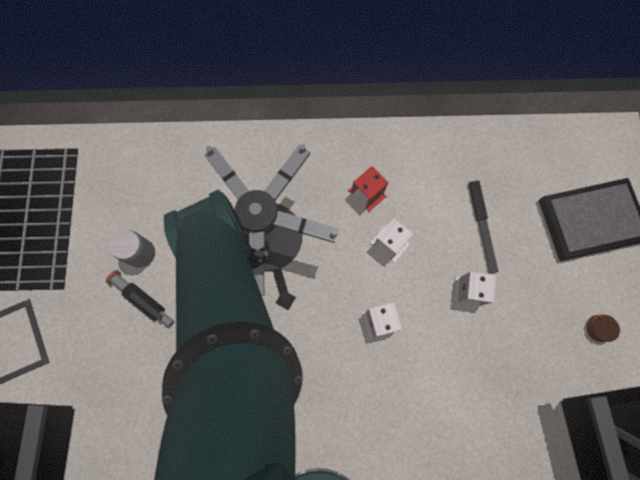

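After turning, branch_1 is at about -179.3° beside the fingers, hidden under the arm at (262,270), and nothing else has been disturbed. I'll push it the last 15° slowly.

```bash
python3 -c "
from arc import *
arc(np.array([166,167.5,169,170.5,172,173.5,175,176.5,178,179.5,181.0]))"
```

```text
[[-0.001, -0.003], [-0.001, -0.006], [-0.002, -0.009], [-0.002, -0.012], [-0.003, -0.015], [-0.003, -0.018], [-0.003, -0.021], [-0.003, -0.024], [-0.003, -0.027], [-0.003, -0.03]]
```

Call:
carry_out(
  rows=[
    [-0.001,-0.003,0,0,0,0,255],
    [-0.001,-0.006,0,0,0,0,255],
    [-0.002,-0.009,0,0,0,0,255],
    [-0.002,-0.012,0,0,0,0,255],
    [-0.003,-0.015,0,0,0,0,255],
    [-0.003,-0.018,0,0,0,0,255],
    [-0.003,-0.021,0,0,0,0,255],
    [-0.003,-0.024,0,0,0,0,255],
    [-0.003,-0.027,0,0,0,0,255],
    [-0.003,-0.03,0,0,0,0,255],
  ],
)

```text
clock: 7.63
ee_pos: [0.5231, 0.1078, 0.1854]
tcp_rot: [[0.974, 0.225, 0.0], [0.225, -0.974, 0.0], [0.0, -0.0, -1.0]]
wrist_force: [0.5, 1.7, 0.2]
width: 0.0
```

```bash
cat > look.py <<'E'
from h import *
ax=np.array([.6355,.107])
c,P=cam("top"); b=branches(P,ax); w=np.array([n for _,n in b],float); a=np.array([t for t,_ in b])
k=np.angle((w*np.exp(5j*np.radians(a+164.5))).sum()/w.sum(),deg=True)/5
print(b,"offset from arrow",round(float(k),2)); print(brackets(c,P)); s=state(); d=s["ee_pos"][:2]-ax
print(s["ee_pos"].round(4),s["wrist_force"].round(2),round(s["clock"],2),"R,ang",np.hypot(*d).round(4),np.degrees(np.arctan2(d[1],d[0])).round(1))
E
python3 look.py
```

```text
comb strength 0.8957192532894059
[(np.float64(-20.7), 623), (np.float64(50.1), 605), (np.float64(121.1), 51), (np.float64(-160.2), 134), (np.float64(-92.6), 672)] offset from arrow -0.29
[(613.6, -186.8, 56.1, 61.2, 47.5, 0.0797, 652), (494.3, -370.0, 58.2, 61.0, 80.1, 0.08, 737), (429.1, -155.0, 59.8, 56.6, 13.7, 0.0797, 735)]
[0.5229 0.1068 0.1853] [1.22 2.06 0.05] 7.68 R,ang 0.1126 -179.9
```

Call:
carry_out(
  rows=[
    [0,0.006,0,0,0,0,255],
    [0,0.012,0,0,0,0,255],
    [0,0.012,0.03,0,0,0,255],
    [0,0.012,0.06,0,0,0,255],
    [0.01,-0.01,0.06,0,0,0,255],
    [0.021,-0.025,0.06,0,0,0,255],
    [0.021,-0.025,0.045,0,0,0,255],
    [0.021,-0.025,0.03,0,0,0,255],
    [0.021,-0.025,0.03,0,0,0,255],
    [0.021,-0.025,0.03,0,0,0,255],
  ],
)

```text
clock: 8.52
ee_pos: [0.5429, 0.0833, 0.2146]
tcp_rot: [[0.974, 0.226, -0.003], [0.226, -0.974, -0.001], [-0.003, -0.0, -1.0]]
wrist_force: [0.5, -0.5, 0.3]
width: -0.0002
```

Call:
carry_out(
  rows=[
    [0,0,-0.002,0,0,0,255],
    [0,0,-0.004,0,0,0,255],
    [0,0,-0.006,0,0,0,255],
    [0,0,-0.008,0,0,0,255],
    [0,0,-0.009,0,0,0,255],
    [0,0,-0.009,0,0,0,255],
  ],
)

```text
clock: 9.02
ee_pos: [0.5439, 0.0831, 0.2064]
tcp_rot: [[0.974, 0.225, 0.0], [0.225, -0.974, 0.0], [0.0, -0.0, -1.0]]
wrist_force: [-0.9, -0.5, 1.0]
width: 0.0002
```

```bash
python3 look.py
```

```text
comb strength 0.8852151749337889
[(np.float64(-20.8), 499), (np.float64(50.2), 392), (np.float64(121.8), 511), (np.float64(-92.0), 675)] offset from arrow -0.57
[(613.7, -187.1, 55.8, 62.2, 47.9, 0.0798, 655), (494.0, -369.6, 57.8, 60.4, 79.7, 0.08, 734), (374.1, -164.6, 59.8, 56.6, 14.6, 0.0796, 764)]
[0.5439 0.0831 0.2064] [-0.14  0.11  1.26] 9.07 R,ang 0.0946 -165.4
```

Bracket B has been knocked to (374,-165), which I'll deal with later. Contact is confirmed at about 1 N, so I'll press now.

Call:
carry_out(
  rows=[
    [0,0,-0.001,0,0,0,255],
    [0,0,-0.002,0,0,0,255],
    [0,0,-0.003,0,0,0,255],
    [0,0,-0.003,0,0,0,255],
  ],
)

```text
clock: 9.4
ee_pos: [0.5438, 0.083, 0.2038]
tcp_rot: [[0.974, 0.225, -0.0], [0.225, -0.974, -0.0], [-0.0, -0.0, -1.0]]
wrist_force: [-1.4, -1.4, 5.8]
width: -0.0002
```

Branch_1 is sound at about 2 N/mm. One more millimetre and hold, then release.

Call:
carry_out(
  rows=[
    [0,0,-0.001,0,0,0,255],
    [0,0,-0.001,0,0,0,255],
    [0,0,-0.001,0,0,0,255],
    [0,0,-0.001,0,0,0,255],
  ],
)

```text
clock: 9.73
ee_pos: [0.5438, 0.083, 0.2031]
tcp_rot: [[0.974, 0.225, -0.0], [0.225, -0.974, -0.0], [-0.0, 0.0, -1.0]]
wrist_force: [-2.1, 0.3, 7.3]
width: 0.0001
```

Call:
carry_out(
  rows=[
    [0,0,0,0,0,0,255],
    [0,0,0,0,0,0,255],
    [0,0,0,0,0,0,255],
    [0,0,0,0,0,0,255],
  ],
)

```text
clock: 10.07
ee_pos: [0.5438, 0.083, 0.2032]
tcp_rot: [[0.974, 0.225, -0.0], [0.225, -0.974, -0.0], [-0.0, 0.0, -1.0]]
wrist_force: [-3.1, 0.1, 7.1]
width: 0.0003
```

Call:
carry_out(
  rows=[
    [0,0,0.002,0,0,0,255],
    [0,0,0.004,0,0,0,255],
    [0,0,0.007,0,0,0,255],
    [0,0,0.02,0,0,0,255],
    [0,0,0.045,0,0,0,255],
    [0,0,0.045,0,0,0,255],
  ],
)

```text
clock: 10.57
ee_pos: [0.5466, 0.0834, 0.2508]
tcp_rot: [[0.974, 0.225, 0.007], [0.225, -0.974, 0.001], [0.007, 0.0, -1.0]]
wrist_force: [0.1, 0.8, 0.6]
width: -0.0002
```

```bash
python3 look.py
```

```text
comb strength 0.8982947900241316
[(np.float64(-21.3), 454), (np.float64(48.6), 105), (np.float64(120.5), 374), (np.float64(-92.1), 670)] offset from arrow -0.95
[(613.6, -186.9, 56.0, 61.1, 47.6, 0.0799, 656), (494.2, -369.6, 57.5, 60.8, 79.7, 0.0801, 738), (374.0, -164.7, 59.8, 56.8, 14.3, 0.0797, 765)]
[0.5458 0.0832 0.2493] [-0.12  0.77 -0.07] 10.62 R,ang 0.0928 -165.1
```

Run:
```python
from h import *
c,P=cam("top"); i=c["img"].astype(int); m=(i[...,2]>i[...,1]+50)&(i[...,2]>i[...,0]+50)
v,u=np.nonzero(m); k=(abs(u-370)<30)&(abs(v-187)<35); q=P[v[k],u[k]]; print(np.nanmin(q,0),np.nanmax(q,0))
d=np.abs((q[:,:2]-[.6136,-.187])@np.array([np.cos(np.radians(47.6)),np.sin(np.radians(47.6))])); e=(q[:,:2]-[.6136,-.187])@np.array([-np.sin(np.radians(47.6)),np.cos(np.radians(47.6))])
print("along jaw min",d.min(), "at",e[d.argmin()], "within strip", d[abs(e)<.045].min() if (abs(e)<.045).any() else None)
```

```text
[ 0.6973906  -0.18406441 -0.00328007] [ 0.78178519 -0.09563848  0.08487508]
along jaw min nan at nan within strip 0.08683176949044684
```

Call:
carry_out(
  rows=[
    [0,0,0.04,0,0,-0.12,255],
    [0,0,0.08,0,0,-0.24,255],
    [0.0175,-0.0675,0.08,0,0,-0.36,0],
    [0.0175,-0.0675,0.08,0,0,-0.48,0],
    [0.035,-0.135,0.08,0,0,-0.6,0],
    [0.035,-0.135,0.08,0,0,-0.72,0],
    [0.052,-0.2,0.08,0,0,-0.84,0],
    [0.069,-0.27,0.08,0,0,-0.968,0],
    [0.069,-0.27,0.08,0,0,-0.968,0],
    [0.069,-0.27,0.08,0,0,-0.968,0],
  ],
)

```text
clock: 11.5
ee_pos: [0.6122, -0.1956, 0.326]
tcp_rot: [[0.732, -0.682, -0.002], [-0.682, -0.732, -0.005], [0.003, 0.005, -1.0]]
wrist_force: [-0.0, -0.6, 0.5]
width: 0.0854
```

Call:
carry_out(
  rows=[
    [0,0,-0.1,0,0,0,0],
    [0,0,-0.1,0,0,0,0],
    [0,0,-0.14,0,0,0,0],
    [0,0,-0.18,0,0,0,0],
    [0,0,-0.2,0,0,0,0],
    [0,0,-0.2,0,0,0,0],
    [0,0,-0.2,0,0,0,0],
  ],
)

```text
clock: 12.08
ee_pos: [0.6109, -0.1864, 0.1249]
tcp_rot: [[0.738, -0.675, -0.006], [-0.675, -0.738, 0.001], [-0.005, 0.003, -1.0]]
wrist_force: [-0.2, 0.4, -0.7]
width: 0.0854
```

```bash
python3 look.py
```

```text
comb strength 0.8334251866859588
[(np.float64(-20.2), 628), (np.float64(50.7), 627), (np.float64(122.8), 972), (np.float64(-165.1), 697), (np.float64(-92.2), 676)] offset from arrow -0.34
[(610.8, -184.4, 55.9, 54.2, 47.7, 0.0798, 555), (191.2, 542.7, 133.3, 16.5, 2.1, 0.0797, 267)]
[ 0.6131 -0.1871  0.1274] [ 0.82 -1.47  0.1 ] 12.13 R,ang 0.295 -94.4
```

Call:
carry_out(
  rows=[
    [0,0,-0.03,0,0,0,0],
    [0,0,-0.06,0,0,0,0],
    [0,0,-0.087,0,0,0,0],
    [0,0,-0.087,0,0,0,0],
    [0,0,-0.087,0,0,0,255],
    [0,0,-0.087,0,0,0,255],
    [0,0,-0.087,0,0,0,255],
    [0,0,-0.087,0,0,0,255],
    [0,0,-0.087,0,0,0,255],
    [0,0,-0.087,0,0,0,255],
  ],
  grip_force=35,
)

```text
clock: 12.97
ee_pos: [0.6155, -0.188, 0.0435]
tcp_rot: [[0.738, -0.675, 0.006], [-0.675, -0.738, -0.002], [0.005, -0.003, -1.0]]
wrist_force: [0.1, -0.1, 6.9]
width: 0.0554
```

Call:
carry_out(
  rows=[
    [0,0,0,0,0,0,255],
    [0,0,0,0,0,0,255],
    [0,0,0,0,0,0,255],
    [0,0,0.02,0,0,0,255],
    [0,0,0.06,0,0,0,255],
    [0,0,0.1,0,0,0,255],
    [0,0,0.14,0,0,0,255],
    [0,0,0.18,0,0,0,255],
    [0,0,0.22,0,0,0,255],
    [0,0,0.22,0,0,0,255],
  ],
)

```text
clock: 13.8
ee_pos: [0.6181, -0.189, 0.271]
tcp_rot: [[0.737, -0.676, 0.018], [-0.676, -0.737, -0.004], [0.016, -0.009, -1.0]]
wrist_force: [1.8, -0.9, -0.4]
width: 0.0556
```

Call:
carry_out(
  rows=[
    [0,0,0.04,0,0,0.1,255],
    [0,0,0.05,0,0,0.2,255],
    [-0.01,0.03,0.05,0,0,0.3,255],
    [-0.02,0.06,0.05,0,0,0.4,255],
    [-0.03,0.09,0.05,0,0,0.5,255],
    [-0.04,0.12,0.05,0,0,0.6,255],
    [-0.05,0.15,0.05,0,0,0.7,255],
    [-0.06,0.18,0.05,0,0,0.8,255],
    [-0.07,0.21,0.05,0,0,0.9,255],
    [-0.08,0.24,0.05,0,0,1.01,255],
  ],
)

```text
clock: 14.63
ee_pos: [0.5317, 0.054, 0.311]
tcp_rot: [[0.963, 0.27, 0.001], [0.27, -0.963, -0.0], [0.001, 0.001, -1.0]]
wrist_force: [0.4, 0.7, -2.1]
width: 0.0555
```

Call:
carry_out(
  rows=[
    [0,0.013,0,0,0,0,255],
    [0,0.025,0,0,0,0,255],
    [0,0.025,0,0,0,0,255],
    [0,0.025,0,0,0,0,255],
    [0,0.025,0,0,0,0,255],
    [0,0.025,0,0,0,0,255],
  ],
)

```text
clock: 15.13
ee_pos: [0.5332, 0.0759, 0.3102]
tcp_rot: [[0.965, 0.263, -0.0], [0.263, -0.965, -0.001], [-0.0, 0.001, -1.0]]
wrist_force: [-0.9, -0.6, -0.6]
width: 0.0555
```

```bash
python3 look.py
python3 - <<'E'
from h import *
c,P=cam("side"); cv2.imwrite("pics/c.png",cv2.resize(c["img"][120:340,200:440],(800,733))[:600])
print(np.round(state()["tcp_rot"],3).tolist())
E
```

```text
comb strength 0.9096537834036169
[(np.float64(-21.6), 357), (np.float64(120.7), 213), (np.float64(-91.9), 654)] offset from arrow -0.49
[(493.8, -370.0, 59.2, 60.8, 79.2, 0.08, 737), (374.0, -164.6, 59.7, 56.7, 14.4, 0.0798, 768)]
[0.5332 0.0761 0.3102] [ 0.19  0.47 -1.79] 15.18 R,ang 0.1069 -163.2
[[0.965, 0.263, -0.0], [0.263, -0.965, -0.001], [-0.0, 0.001, -1.0]]
```

View pics/c.png

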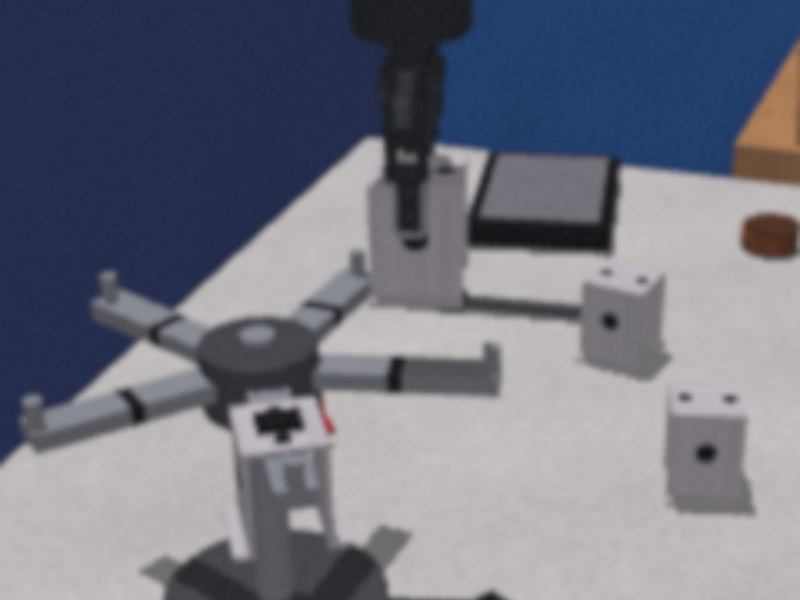

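The side view at (265,430) shows the clipped branch pointing at +y, one step clockwise of the arrow, which matches the plan. The held bracket hangs upright over branch_1 at (415,230). Lowering it.

Call:
carry_out(
  rows=[
    [0.001,0.003,0,0,0,0,255],
    [0.001,0.003,-0.03,0,0,0,255],
    [0.001,0.003,-0.05,0,0,0,255],
    [0.001,0.003,-0.07,0,0,0,255],
    [0.001,0.003,-0.09,0,0,0,255],
    [0.001,0.003,-0.105,0,0,0,255],
    [0.001,0.003,-0.12,0,0,0,255],
    [0.001,0.003,-0.126,0,0,0,255],
    [0.001,0.003,-0.129,0,0,0,255],
    [0.001,0.003,-0.131,0,0,0,255],
  ],
)

```text
clock: 16.07
ee_pos: [0.5343, 0.0809, 0.1793]
tcp_rot: [[0.964, 0.265, 0.0], [0.265, -0.964, 0.0], [0.0, -0.0, -1.0]]
wrist_force: [-0.3, -0.3, -1.8]
width: 0.0556
```

Call:
carry_out(
  rows=[
    [0,0,-0.001,0,0,0,255],
    [0,0,-0.002,0,0,0,255],
    [0,0,-0.003,0,0,0,255],
    [0,0,-0.003,0,0,0,255],
  ],
)

```text
clock: 16.4
ee_pos: [0.5342, 0.081, 0.1767]
tcp_rot: [[0.964, 0.266, 0.001], [0.266, -0.964, 0.0], [0.001, 0.0, -1.0]]
wrist_force: [-0.6, 0.2, -1.5]
width: 0.0555
```

Call:
carry_out(
  rows=[
    [0,0,-0.0015,0,0,0,255],
    [0,0,-0.0025,0,0,0,255],
    [0,0,-0.0025,0,0,0,255],
    [0,0,-0.0025,0,0,0,25],
    [0,0,-0.0025,0,0,0,25],
    [0,0,-0.0025,0,0,0,25],
    [0,0,-0.0025,0,0,0,25],
  ],
)

```text
clock: 16.98
ee_pos: [0.5341, 0.081, 0.174]
tcp_rot: [[0.964, 0.266, 0.0], [0.266, -0.964, 0.0], [0.0, 0.0, -1.0]]
wrist_force: [0.1, -0.7, -0.4]
width: 0.0772
```

Call:
carry_out(
  rows=[
    [0,0,0.01,0,0,0,25],
    [0,0,0.03,0,0,0,25],
    [0,0,0.06,0,0,0,25],
    [0,0,0.1,0,0,0,25],
    [0,0,0.14,0,0,0,25],
    [0.02,-0.03,0.14,0,0,0,255],
    [0.04,-0.06,0.14,0,0,0,255],
    [0.05,-0.08,0.14,0,0,0,255],
    [0.05,-0.1,0.14,0,0,0,255],
    [0.05,-0.1,0.14,0,0,0,255],
  ],
)

```text
clock: 17.82
ee_pos: [0.5843, -0.0253, 0.3145]
tcp_rot: [[0.966, 0.258, 0.001], [0.258, -0.966, -0.003], [-0.0, 0.003, -1.0]]
wrist_force: [-0.9, -0.7, -0.3]
width: 0.0161
```

```bash
python3 look.py
python3 - <<'E'
from h import *
c,P=cam("top"); t=c["img"]; s,_=cam("side")
cv2.imwrite("pics/d.png",np.hstack([cv2.resize(t[120:320,160:360],(400,400)),cv2.resize(s["img"][180:340,190:350],(400,400))]))
ax=np.array([.6355,.107]); m=(abs(P[...,2]-.211)<.005)&(c["img"].min(2)>130)
n,l,st,_=cv2.connectedComponentsWithStats(m.astype(np.uint8))
for i in range(1,n):
    if st[i,4]>100:
        q=P[l==i]; d=q[:,:2].mean(0)-ax; print("hung",np.hypot(*d).round(4),np.degrees(np.arctan2(d[1],d[0])).round(1),np.median(q[:,2]).round(4),st[i,4],cv2.minAreaRect((q[:,:2]*1000).astype(np.float32)))
E
```

```text
comb strength 0.7809631651219626
[(np.float64(-20.2), 625), (np.float64(50.7), 632), (np.float64(123.0), 978), (np.float64(-165.3), 1136), (np.float64(-94.9), 25)] offset from arrow -0.52
[(493.8, -369.7, 57.2, 60.6, 79.3, 0.0801, 740)]
[ 0.5839 -0.0222  0.3144] [-0.08  0.85  0.54] 17.87 R,ang 0.1391 -111.8
hung 0.0672 -18.9 0.2071 148 ((699.7945556640625, 83.99516296386719), (27.708946228027344, 41.74387741088867), 68.22626495361328)
hung 0.0679 49.1 0.2071 101 ((679.4328002929688, 158.43788146972656), (40.30392837524414, 24.300365447998047), 52.260650634765625)
hung 0.092 122.1 0.2089 675 ((590.05419921875, 180.25689697265625), (57.8726921081543, 78.65697479248047), 34.67234420776367)
hung 0.0872 -165.9 0.2088 270 ((553.9866943359375, 85.72792053222656), (32.95807647705078, 55.168556213378906), 13.049018859863281)
```

View pics/d.png

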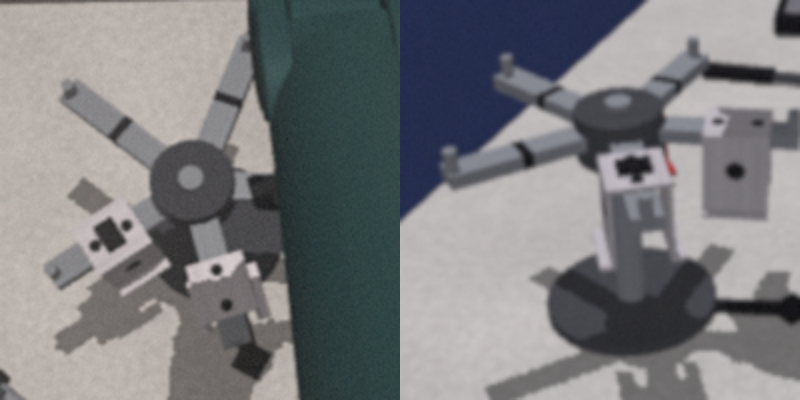

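Left half: the new bracket sits astride branch_1 over the arrow at (225,280). Right half: it hangs level at (735,165), short of the post. Next I turn the rack clockwise by pushing branch_2.

Call:
carry_out(
  rows=[
    [0.04,0.01,0,0,0,0,255],
    [0.08,0.02,0,0,0,0,255],
    [0.091,0.021,0,0,0,0,255],
    [0.091,0.021,0,0,0,0,255],
    [0.091,0.021,-0.04,0,0,0,255],
    [0.091,0.021,-0.08,0,0,0,255],
    [0.091,0.021,-0.12,0,0,0,255],
    [0.091,0.021,-0.129,0,0,0,255],
    [0.091,0.021,-0.129,0,0,0,255],
    [0.091,0.021,-0.129,0,0,0,255],
  ],
)

```text
clock: 18.8
ee_pos: [0.6751, 0.0027, 0.186]
tcp_rot: [[0.964, 0.266, 0.001], [0.266, -0.964, 0.0], [0.001, -0.0, -1.0]]
wrist_force: [-0.1, -0.5, 1.2]
width: -0.0001
```

Run:
```python
from h import *
from arc import arc
s=state(); print(s["ee_pos"].round(4)); d=s["ee_pos"][:2]-[.6355,.107]; a0=np.degrees(np.arctan2(d[1],d[0])); print(a0,np.hypot(*d))
inc=[2]*7+[3]*3+[4]*10+[2.5]*4+[1.5]*6; a=np.cumsum([0]+inc); a=a*(a0+149.6)/a[-1]; print((a0-a)[::10]); arc(a0-a)
```

```text
[0.6751 0.0027 0.186 ]
-69.22498923593658 0.11158161219673524
[ -69.22498924  -91.76919957 -130.9765219  -149.6       ]
[[-0.004, -0.001], [-0.007, -0.003], [-0.011, -0.004], [-0.015, -0.005], [-0.019, -0.005], [-0.023, -0.006], [-0.027, -0.007], [-0.033, -0.007], [-0.038, -0.007], [-0.044, -0.007]]
[[-0.008, 0.001], [-0.016, 0.002], [-0.023, 0.003], [-0.031, 0.005], [-0.038, 0.008], [-0.046, 0.011], [-0.053, 0.015], [-0.059, 0.019], [-0.066, 0.023], [-0.072, 0.028]]
[[-0.004, 0.003], [-0.007, 0.007], [-0.01, 0.01], [-0.014, 0.014], [-0.016, 0.016], [-0.017, 0.019], [-0.019, 0.021], [-0.021, 0.024], [-0.022, 0.026], [-0.024, 0.029]]
```

Call:
carry_out(
  rows=[
    [-0.004,-0.001,0,0,0,0,255],
    [-0.007,-0.003,0,0,0,0,255],
    [-0.011,-0.004,0,0,0,0,255],
    [-0.015,-0.005,0,0,0,0,255],
    [-0.019,-0.005,0,0,0,0,255],
    [-0.023,-0.006,0,0,0,0,255],
    [-0.027,-0.007,0,0,0,0,255],
    [-0.033,-0.007,0,0,0,0,255],
    [-0.038,-0.007,0,0,0,0,255],
    [-0.044,-0.007,0,0,0,0,255],
  ],
)

```text
clock: 19.63
ee_pos: [0.6308, -0.0048, 0.1849]
tcp_rot: [[0.964, 0.266, 0.001], [0.266, -0.964, 0.0], [0.001, -0.0, -1.0]]
wrist_force: [2.9, 0.6, 0.1]
width: -0.0005
```

Call:
carry_out(
  rows=[
    [-0.008,0.001,0,0,0,0,255],
    [-0.016,0.002,0,0,0,0,255],
    [-0.023,0.003,0,0,0,0,255],
    [-0.031,0.005,0,0,0,0,255],
    [-0.038,0.008,0,0,0,0,255],
    [-0.046,0.011,0,0,0,0,255],
    [-0.053,0.015,0,0,0,0,255],
    [-0.059,0.019,0,0,0,0,255],
    [-0.066,0.023,0,0,0,0,255],
    [-0.072,0.028,0,0,0,0,255],
  ],
)

```text
clock: 20.47
ee_pos: [0.558, 0.023, 0.1847]
tcp_rot: [[0.964, 0.265, -0.0], [0.265, -0.964, -0.0], [-0.001, 0.0, -1.0]]
wrist_force: [0.9, -1.8, 0.0]
width: 0.0003
```

Call:
carry_out(
  rows=[
    [-0.004,0.003,0,0,0,0,255],
    [-0.007,0.007,0,0,0,0,255],
    [-0.01,0.01,0,0,0,0,255],
    [-0.014,0.014,0,0,0,0,255],
    [-0.016,0.016,0,0,0,0,255],
    [-0.017,0.019,0,0,0,0,255],
    [-0.019,0.021,0,0,0,0,255],
    [-0.021,0.024,0,0,0,0,255],
    [-0.021,0.024,0,0,0,0,255],
    [-0.021,0.024,0,0,0,0,255],
  ],
)

```text
clock: 21.3
ee_pos: [0.5373, 0.0475, 0.1846]
tcp_rot: [[0.964, 0.266, -0.001], [0.266, -0.964, 0.0], [-0.001, -0.001, -1.0]]
wrist_force: [0.7, 0.2, -0.3]
width: -0.0001
```

```bash
python3 look.py
```

```text
comb strength 0.7792181180620616
[(np.float64(-17.8), 627), (np.float64(53.6), 874), (np.float64(124.9), 1149), (np.float64(-89.4), 357)] offset from arrow 2.08
[(494.3, -369.3, 57.9, 61.5, 79.7, 0.0799, 734), (374.0, -164.6, 59.7, 56.6, 14.3, 0.0798, 763)]
[0.5373 0.0473 0.1846] [0.19 0.57 0.59] 21.35 R,ang 0.1149 -148.7
```

Call:
carry_out(
  rows=[
    [-0.001,0.0015,0,0,0,0,255],
    [-0.0015,0.003,0,0,0,0,255],
    [-0.002,0.004,0,0,0,0,255],
    [-0.0025,0.0045,0,0,0,0,255],
    [-0.0025,0.0045,0,0,0,0,255],
    [0.003,-0.008,0,0,0,0,255],
    [0.003,-0.008,0.03,0,0,0,255],
    [0.003,-0.008,0.06,0,0,0,255],
    [0.0067,0.015,0.06,0,0,0,255],
    [0.0067,0.034,0.06,0,0,0,255],
  ],
)

```text
clock: 22.18
ee_pos: [0.5465, 0.0813, 0.247]
tcp_rot: [[0.965, 0.263, 0.005], [0.263, -0.965, 0.001], [0.005, -0.0, -1.0]]
wrist_force: [-0.5, 0.1, -0.3]
width: -0.0001
```

Call:
carry_out(
  rows=[
    [0,0,0,0,0,0,255],
    [0,0,-0.02,0,0,0,255],
    [0,0,-0.03,0,0,0,255],
    [0,0,-0.03,0,0,0,255],
  ],
)

```text
clock: 22.52
ee_pos: [0.5421, 0.08, 0.2122]
tcp_rot: [[0.964, 0.265, -0.006], [0.265, -0.964, -0.001], [-0.007, -0.0, -1.0]]
wrist_force: [-0.6, 0.6, 0.4]
width: 0.0001
```

```bash
python3 look.py
```

```text
comb strength 0.840262652939776
[(np.float64(-20.3), 462), (np.float64(48.5), 453), (np.float64(122.0), 697), (np.float64(-91.8), 680)] offset from arrow -0.8
[(494.0, -369.8, 57.5, 60.5, 79.7, 0.0799, 738), (373.9, -164.5, 59.8, 56.5, 14.3, 0.0797, 767)]
[0.543  0.0801 0.2132] [ 0.04  0.5  -0.13] 22.57 R,ang 0.0964 -163.8
```

Call:
carry_out(
  rows=[
    [0.001,0.001,0,0,0,0,255],
    [0.001,0.001,-0.003,0,0,0,255],
    [0.001,0.001,-0.006,0,0,0,255],
    [0.001,0.001,-0.008,0,0,0,255],
    [0.001,0.001,-0.009,0,0,0,255],
    [0.001,0.001,-0.01,0,0,0,255],
    [0.001,0.001,-0.011,0,0,0,255],
    [0.001,0.001,-0.011,0,0,0,255],
    [0.001,0.001,-0.011,0,0,0,255],
  ],
)

```text
clock: 23.32
ee_pos: [0.5454, 0.0818, 0.2038]
tcp_rot: [[0.964, 0.266, -0.0], [0.266, -0.964, -0.0], [-0.0, 0.0, -1.0]]
wrist_force: [-1.2, -1.6, 1.4]
width: 0.0001
```

Branch_2 reads 1.4 N at 3.2 mm, so it looks tired. Continuing to about 8 N.

Call:
carry_out(
  rows=[
    [0,0,-0.002,0,0,0,255],
    [0,0,-0.004,0,0,0,255],
    [0,0,-0.006,0,0,0,255],
    [0,0,-0.008,0,0,0,255],
    [0,0,-0.01,0,0,0,255],
    [0,0,-0.01,0,0,0,255],
  ],
)

```text
clock: 23.82
ee_pos: [0.5457, 0.0819, 0.194]
tcp_rot: [[0.964, 0.266, 0.0], [0.266, -0.964, -0.0], [-0.0, 0.0, -1.0]]
wrist_force: [-3.2, -1.7, 7.5]
width: -0.0001
```

Call:
carry_out(
  rows=[
    [0,0,-0.0008,0,0,0,255],
    [0,0,-0.0008,0,0,0,255],
    [0,0,-0.0008,0,0,0,255],
    [0,0,-0.0008,0,0,0,255],
    [0,0,-0.0008,0,0,0,255],
    [0,0,-0.0008,0,0,0,255],
  ],
)

```text
clock: 24.32
ee_pos: [0.5458, 0.0819, 0.1937]
tcp_rot: [[0.964, 0.265, 0.0], [0.265, -0.964, -0.0], [0.0, 0.0, -1.0]]
wrist_force: [-2.2, -1.2, 8.9]
width: -0.0001
```

Call:
carry_out(
  rows=[
    [0,0,0.003,0,0,0,255],
    [0,0,0.006,0,0,0,255],
    [0,0,0.009,0,0,0,255],
    [0,0,0.012,0,0,0,255],
    [0,0,0.016,0,0,0,255],
    [0,0,0.04,0,0,0,255],
    [0,0,0.06,0,0,0,255],
    [0,0,0.06,0,0,0,255],
  ],
)

```text
clock: 24.98
ee_pos: [0.5486, 0.0829, 0.2567]
tcp_rot: [[0.964, 0.266, 0.008], [0.266, -0.964, 0.002], [0.008, 0.0, -1.0]]
wrist_force: [0.6, 0.2, 0.0]
width: -0.0002
```

```bash
python3 look.py
```

```text
comb strength 0.8791993545717993
[(np.float64(-20.7), 417), (np.float64(46.3), 46), (np.float64(120.8), 473), (np.float64(-91.8), 676)] offset from arrow -0.69
[(494.3, -369.6, 57.6, 60.6, 80.0, 0.0799, 732), (373.9, -164.5, 59.9, 56.2, 14.4, 0.0796, 765)]
[0.5475 0.0826 0.255 ] [-0.06  0.03 -0.04] 25.03 R,ang 0.0913 -164.5
```

Branch_2 is tired: it gave about 13.5 mm at 8 N. On to branch_3.

Call:
carry_out(
  rows=[
    [0,0,0.02,0,0,0,255],
    [0.065,-0.042,0.02,0,0,0,255],
    [0.065,-0.042,0.02,0,0,0,255],
    [0.13,-0.084,0.02,0,0,0,255],
    [0.13,-0.084,0.02,0,0,0,255],
    [0.13,-0.084,0,0,0,0,255],
    [0.13,-0.084,-0.04,0,0,0,255],
    [0.13,-0.084,-0.07,0,0,0,255],
    [0.13,-0.084,-0.07,0,0,0,255],
    [0.13,-0.084,-0.07,0,0,0,255],
  ],
)

```text
clock: 25.87
ee_pos: [0.6737, -0.002, 0.1803]
tcp_rot: [[0.964, 0.266, -0.006], [0.266, -0.964, -0.0], [-0.006, -0.001, -1.0]]
wrist_force: [0.8, -0.3, 1.2]
width: -0.0002
```

Call:
carry_out(
  rows=[
    [-0.004,-0.001,0,0,0,0,255],
    [-0.007,-0.003,0,0,0,0,255],
    [-0.011,-0.004,0,0,0,0,255],
    [-0.015,-0.005,0,0,0,0,255],
    [-0.019,-0.005,0,0,0,0,255],
    [-0.023,-0.006,0,0,0,0,255],
    [-0.027,-0.007,0,0,0,0,255],
    [-0.033,-0.007,0,0,0,0,255],
    [-0.038,-0.007,0,0,0,0,255],
    [-0.044,-0.007,0,0,0,0,255],
  ],
)

```text
clock: 26.7
ee_pos: [0.6315, -0.0088, 0.1832]
tcp_rot: [[0.964, 0.266, 0.001], [0.266, -0.964, 0.0], [0.001, -0.0, -1.0]]
wrist_force: [2.6, 0.6, 0.4]
width: -0.0002
```

Call:
carry_out(
  rows=[
    [-0.008,0.001,0,0,0,0,255],
    [-0.016,0.002,0,0,0,0,255],
    [-0.023,0.003,0,0,0,0,255],
    [-0.031,0.005,0,0,0,0,255],
    [-0.038,0.008,0,0,0,0,255],
    [-0.046,0.011,0,0,0,0,255],
    [-0.053,0.015,0,0,0,0,255],
    [-0.059,0.019,0,0,0,0,255],
    [-0.066,0.023,0,0,0,0,255],
    [-0.072,0.028,0,0,0,0,255],
  ],
)

```text
clock: 27.53
ee_pos: [0.5588, 0.019, 0.183]
tcp_rot: [[0.964, 0.265, -0.0], [0.265, -0.964, -0.0], [-0.0, 0.0, -1.0]]
wrist_force: [1.4, -1.0, -0.5]
width: 0.0003
```

Call:
carry_out(
  rows=[
    [-0.004,0.003,0,0,0,0,255],
    [-0.007,0.007,0,0,0,0,255],
    [-0.01,0.01,0,0,0,0,255],
    [-0.014,0.014,0,0,0,0,255],
    [-0.016,0.016,0,0,0,0,255],
    [-0.017,0.019,0,0,0,0,255],
    [-0.019,0.021,0,0,0,0,255],
    [-0.021,0.024,0,0,0,0,255],
    [-0.021,0.024,0,0,0,0,255],
    [-0.021,0.024,0,0,0,0,255],
  ],
)

```text
clock: 28.37
ee_pos: [0.538, 0.0435, 0.1829]
tcp_rot: [[0.964, 0.266, -0.001], [0.266, -0.964, 0.0], [-0.001, -0.001, -1.0]]
wrist_force: [0.1, -1.3, 0.9]
width: 0.0001
```

```bash
python3 look.py
```

```text
comb strength 0.7815508308228553
[(np.float64(-16.3), 864), (np.float64(55.1), 1029), (np.float64(126.5), 697), (np.float64(-87.7), 313)] offset from arrow 3.76
[(494.1, -369.7, 57.6, 60.7, 80.2, 0.0799, 734), (374.1, -164.8, 59.6, 56.5, 14.4, 0.0797, 749)]
[0.5381 0.0433 0.1828] [ 0.27  0.07 -0.74] 28.42 R,ang 0.1164 -146.8
```

Call:
carry_out(
  rows=[
    [-0.001,0.0015,0,0,0,0,255],
    [-0.002,0.003,0,0,0,0,255],
    [-0.003,0.0045,0,0,0,0,255],
    [-0.004,0.006,0,0,0,0,255],
    [-0.0045,0.0073,0,0,0,0,255],
    [-0.0045,0.0073,0,0,0,0,255],
    [0.001,-0.005,0,0,0,0,255],
    [0.001,-0.005,0.03,0,0,0,255],
    [0.001,-0.005,0.06,0,0,0,255],
    [0.006,0.018,0.06,0,0,0,255],
  ],
)

```text
clock: 29.25
ee_pos: [0.5473, 0.055, 0.2476]
tcp_rot: [[0.966, 0.257, 0.007], [0.257, -0.966, -0.003], [0.006, 0.004, -1.0]]
wrist_force: [1.6, -1.3, 0.4]
width: 0.0002
```

Call:
carry_out(
  rows=[
    [0,0.02,0,0,0,0,255],
    [0,0.02,0,0,0,0,255],
    [0,0.02,-0.02,0,0,0,255],
    [0,0.02,-0.028,0,0,0,255],
    [0,0.02,-0.028,0,0,0,255],
    [0,0.02,-0.028,0,0,0,255],
  ],
)

```text
clock: 29.75
ee_pos: [0.5439, 0.0797, 0.2142]
tcp_rot: [[0.964, 0.265, -0.003], [0.265, -0.964, -0.001], [-0.003, 0.0, -1.0]]
wrist_force: [-0.0, 0.7, -0.0]
width: 0.0001
```

```bash
python3 look.py
```

```text
comb strength 0.8175997202043943
[(np.float64(-22.5), 620), (np.float64(48.6), 612), (np.float64(122.7), 385), (np.float64(-91.3), 669)] offset from arrow -1.1
[(494.2, -369.8, 58.6, 61.0, 79.6, 0.0799, 734), (374.1, -164.5, 59.9, 56.8, 14.7, 0.0796, 767)]
[0.5445 0.08   0.2148] [-0.21  0.46  0.22] 29.8 R,ang 0.0949 -163.5
```

Call:
carry_out(
  rows=[
    [0,0.001,-0.004,0,0,0,255],
    [0,0.001,-0.007,0,0,0,255],
    [0,0.001,-0.009,0,0,0,255],
    [0,0.001,-0.01,0,0,0,255],
    [0,0.001,-0.011,0,0,0,255],
    [0,0.001,-0.0115,0,0,0,255],
    [0,0.001,-0.0115,0,0,0,255],
    [0,0.001,-0.0115,0,0,0,255],
  ],
)

```text
clock: 30.47
ee_pos: [0.5446, 0.0819, 0.2042]
tcp_rot: [[0.964, 0.266, 0.0], [0.266, -0.964, -0.0], [0.0, 0.0, -1.0]]
wrist_force: [-1.0, -0.7, 5.6]
width: 0.0003
```

Branch_3 is sound. Going down another 1.3 mm, then hold and release.

Call:
carry_out(
  rows=[
    [0,0,-0.001,0,0,0,255],
    [0,0,-0.0014,0,0,0,255],
    [0,0,-0.0014,0,0,0,255],
    [0,0,-0.0014,0,0,0,255],
  ],
)

```text
clock: 30.8
ee_pos: [0.5446, 0.0818, 0.2031]
tcp_rot: [[0.964, 0.265, 0.0], [0.265, -0.964, -0.0], [-0.0, 0.0, -1.0]]
wrist_force: [-2.1, -1.9, 8.6]
width: 0.0
```

Call:
carry_out(
  rows=[
    [0,0,0,0,0,0,255],
    [0,0,0,0,0,0,255],
    [0,0,0,0,0,0,255],
    [0,0,0,0,0,0,255],
  ],
)

```text
clock: 31.13
ee_pos: [0.5446, 0.0818, 0.2031]
tcp_rot: [[0.964, 0.265, 0.0], [0.265, -0.964, -0.0], [0.0, 0.0, -1.0]]
wrist_force: [-2.6, -0.9, 8.6]
width: 0.0003
```

Call:
carry_out(
  rows=[
    [0,0,0.002,0,0,0,255],
    [0,0,0.004,0,0,0,255],
    [0,0,0.008,0,0,0,255],
    [0,0,0.04,0,0,0,255],
    [0,0,0.08,0,0,0,255],
    [0,0,0.12,0,0,0,255],
    [0,0,0.12,0,0,0,255],
    [0,0,0.12,0,0,0,255],
  ],
)

```text
clock: 31.8
ee_pos: [0.5464, 0.0825, 0.325]
tcp_rot: [[0.964, 0.266, 0.006], [0.266, -0.964, 0.001], [0.007, 0.0, -1.0]]
wrist_force: [-0.3, -0.2, -0.9]
width: 0.0002
```

```bash
python3 look.py
```

```text
comb strength 0.8299848462290932
[(np.float64(-24.6), 517), (np.float64(120.5), 52), (np.float64(-90.9), 592)] offset from arrow -1.14
[(494.3, -369.2, 57.0, 60.9, 79.6, 0.08, 736), (373.9, -164.5, 59.9, 56.4, 14.5, 0.0796, 765), (191.4, 542.2, 132.5, 14.4, 1.5, 0.0796, 255)]
[0.5449 0.082  0.3229] [ 0.82 -1.15  0.06] 31.85 R,ang 0.094 -164.6
```

Call:
carry_out(
  rows=[
    [-0.005,-0.04,0,0,0,-0.05,0],
    [-0.01,-0.08,0,0,0,-0.1,0],
    [-0.014,-0.12,0,0,0,-0.15,0],
    [-0.018,-0.16,0,0,0,-0.2,0],
    [-0.023,-0.2,0,0,0,-0.25,0],
    [-0.027,-0.24,0,0,0,-0.3,0],
    [-0.032,-0.28,0,0,0,-0.35,0],
    [-0.036,-0.32,0,0,0,-0.4,0],
    [-0.041,-0.36,0,0,0,-0.449,0],
    [-0.045,-0.4,0,0,0,-0.449,0],
  ],
)

```text
clock: 32.68
ee_pos: [0.4978, -0.3192, 0.3198]
tcp_rot: [[0.984, -0.181, -0.004], [-0.181, -0.984, 0.002], [-0.004, -0.001, -1.0]]
wrist_force: [0.4, 0.2, -0.7]
width: 0.0851
```

Call:
carry_out(
  rows=[
    [-0.006,-0.04,0,0,0,0,0],
    [-0.006,-0.051,0,0,0,0,0],
    [-0.006,-0.051,-0.04,0,0,0,0],
    [-0.006,-0.051,-0.08,0,0,0,0],
    [-0.006,-0.051,-0.12,0,0,0,0],
    [-0.006,-0.051,-0.16,0,0,0,0],
    [-0.006,-0.051,-0.19,0,0,0,0],
    [-0.006,-0.051,-0.19,0,0,0,0],
    [-0.006,-0.051,-0.19,0,0,0,0],
  ],
)

```text
clock: 33.43
ee_pos: [0.4916, -0.3676, 0.1294]
tcp_rot: [[0.984, -0.179, -0.006], [-0.179, -0.984, 0.004], [-0.006, -0.003, -1.0]]
wrist_force: [0.6, -0.2, 0.7]
width: 0.0857
```

```bash
python3 look.py
python3 - <<'E'
from h import *
c,P=cam("top"); cv2.imwrite("pics/e.png",cv2.resize(c["img"][200:360,380:540],(600,600)))
print(state()["tcp_rot"].round(3).tolist())
E
```

```text
comb strength 0.8086608059872559
[(np.float64(-20.2), 876), (np.float64(51.6), 1027), (np.float64(122.9), 691), (np.float64(-164.5), 696), (np.float64(-91.5), 672)] offset from arrow 0.16
[(482.5, -367.7, 57.5, 36.8, 79.2, 0.08, 431), (374.0, -164.7, 59.7, 57.2, 14.3, 0.0795, 766)]
[ 0.4933 -0.3689  0.1317] [-0.67 -0.92  0.42] 33.48 R,ang 0.4967 -106.6
[[0.984, -0.179, 0.001], [-0.179, -0.984, -0.001], [0.002, 0.001, -1.0]]
```

View pics/e.png

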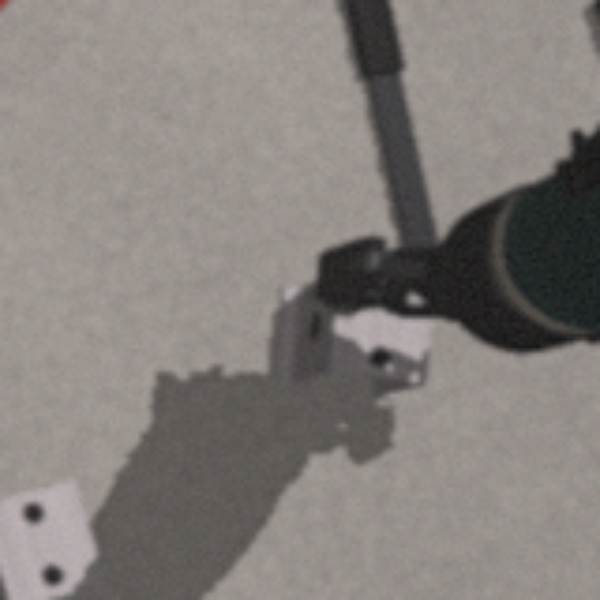

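The open gripper straddles bracket C at (380,345), and the file lies low, behind the gripper. Grasping.

Call:
carry_out(
  rows=[
    [0,0,-0.03,0,0,0,0],
    [0,0,-0.06,0,0,0,0],
    [0,0,-0.09,0,0,0,0],
    [0,0,-0.09,0,0,0,0],
    [0,0,-0.09,0,0,0,255],
    [0,0,-0.09,0,0,0,255],
    [0,0,-0.09,0,0,0,255],
    [0,0,-0.09,0,0,0,255],
    [0,0,-0.09,0,0,0,255],
    [0,0,-0.09,0,0,0,255],
  ],
)

```text
clock: 34.37
ee_pos: [0.4957, -0.3706, 0.0451]
tcp_rot: [[0.984, -0.179, 0.005], [-0.179, -0.984, -0.003], [0.005, 0.002, -1.0]]
wrist_force: [-1.4, 0.5, 7.7]
width: 0.0559
```

Call:
carry_out(
  rows=[
    [0,0,0,0,0,0,255],
    [0,0,0,0,0,0,255],
    [0,0,0.03,0,0,0,255],
    [0,0,0.07,0,0,0,255],
    [0,0,0.11,0,0,0,255],
    [0,0,0.15,0,0,0,255],
    [0,0,0.19,0,0,0,255],
    [0,0,0.23,0,0,0,255],
    [0,0,0.27,0,0,0,255],
    [0,0,0.27,0,0,0,255],
  ],
)

```text
clock: 35.2
ee_pos: [0.4974, -0.3723, 0.3226]
tcp_rot: [[0.984, -0.18, 0.015], [-0.18, -0.984, -0.01], [0.017, 0.007, -1.0]]
wrist_force: [0.5, -1.1, -0.9]
width: 0.0557
```

Call:
carry_out(
  rows=[
    [0.004,0.04,0,0,0,0.05,255],
    [0.008,0.08,0,0,0,0.1,255],
    [0.012,0.12,0,0,0,0.15,255],
    [0.016,0.16,0,0,0,0.2,255],
    [0.02,0.2,0,0,0,0.25,255],
    [0.024,0.24,0,0,0,0.3,255],
    [0.028,0.28,0,0,0,0.35,255],
    [0.032,0.32,0,0,0,0.4,255],
    [0.036,0.36,0,0,0,0.449,255],
    [0.038,0.38,0,0,0,0.449,255],
  ],
)

```text
clock: 36.03
ee_pos: [0.5311, 0.0174, 0.3129]
tcp_rot: [[0.962, 0.274, 0.001], [0.274, -0.962, 0.003], [0.002, -0.003, -1.0]]
wrist_force: [-0.1, 1.0, -1.3]
width: 0.0554
```

Call:
carry_out(
  rows=[
    [0.002,0.03,0,0,0,0,255],
    [0.003,0.06,0,0,0,0,255],
    [0.003,0.068,0,0,0,0,255],
    [0.003,0.068,0,0,0,0,255],
    [0.003,0.068,0,0,0,0,255],
    [0.003,0.068,0,0,0,0,255],
  ],
)

```text
clock: 36.53
ee_pos: [0.5343, 0.0767, 0.3121]
tcp_rot: [[0.965, 0.263, -0.0], [0.263, -0.965, -0.001], [-0.001, 0.001, -1.0]]
wrist_force: [-0.1, -0.1, -2.1]
width: 0.0559
```

```bash
python3 look.py
python3 - <<'E'
from h import *
c,P=cam("side"); cv2.imwrite("pics/f.png",cv2.resize(c["img"][120:340,200:440],(600,550)))
print(state()["tcp_rot"].round(3).tolist())
E
```

```text
comb strength 0.843829756543364
[(np.float64(-24.6), 483), (np.float64(122.1), 142), (np.float64(-91.2), 653)] offset from arrow -1.04
[(373.9, -164.5, 59.8, 56.6, 14.3, 0.0796, 764)]
[0.5344 0.0765 0.3121] [-0.08 -0.56 -1.69] 36.58 R,ang 0.1055 -163.2
[[0.965, 0.262, -0.0], [0.262, -0.965, -0.001], [-0.0, 0.001, -1.0]]
```

View pics/f.png

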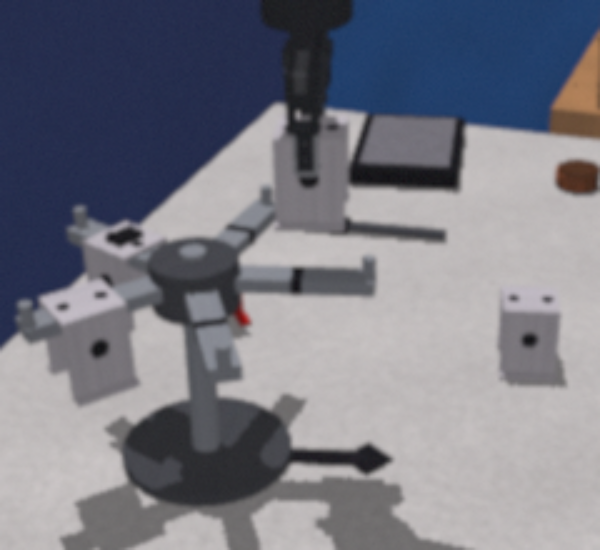

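C is held upright over empty branch_3 at (310,180), branch_1's bracket is still in place at (90,335), and tired branch_2 is empty at (215,340). Lowering.

Call:
carry_out(
  rows=[
    [0,0.002,0,0,0,0,255],
    [0,0.0025,-0.03,0,0,0,255],
    [0,0.0025,-0.05,0,0,0,255],
    [0,0.0025,-0.07,0,0,0,255],
    [0,0.0025,-0.09,0,0,0,255],
    [0,0.0025,-0.105,0,0,0,255],
    [0,0.0025,-0.12,0,0,0,255],
    [0,0.0025,-0.127,0,0,0,255],
    [0,0.0025,-0.131,0,0,0,255],
    [0,0.0025,-0.133,0,0,0,255],
  ],
)

```text
clock: 37.47
ee_pos: [0.5348, 0.081, 0.1789]
tcp_rot: [[0.964, 0.265, -0.0], [0.265, -0.964, -0.0], [-0.0, 0.0, -1.0]]
wrist_force: [0.4, -0.1, -1.8]
width: 0.0554
```

Call:
carry_out(
  rows=[
    [0,0,-0.001,0,0,0,255],
    [0,0,-0.002,0,0,0,255],
    [0,0,-0.002,0,0,0,255],
    [0,0,-0.002,0,0,0,255],
  ],
)

```text
clock: 37.8
ee_pos: [0.535, 0.0815, 0.1777]
tcp_rot: [[0.964, 0.266, 0.001], [0.266, -0.964, 0.0], [0.001, 0.0, -1.0]]
wrist_force: [0.0, 0.3, -0.7]
width: 0.0555
```

Call:
carry_out(
  rows=[
    [0,0,-0.001,0,0,0,255],
    [0,0,-0.001,0,0,0,255],
    [0,0,-0.001,0,0,0,25],
    [0,0,-0.001,0,0,0,25],
    [0,0,-0.001,0,0,0,25],
    [0,0,-0.001,0,0,0,25],
  ],
)

```text
clock: 38.3
ee_pos: [0.5349, 0.0815, 0.1763]
tcp_rot: [[0.964, 0.266, 0.001], [0.266, -0.964, 0.0], [0.001, 0.0, -1.0]]
wrist_force: [0.2, -0.2, 0.2]
width: 0.0773
```

Call:
carry_out(
  rows=[
    [0,0,0.01,0,0,0,25],
    [0,0,0.03,0,0,0,25],
    [0,0,0.06,0,0,0,25],
    [0,0,0.1,0,0,0,25],
    [0,0,0.1,0,0,0,25],
    [0.035,-0.02,0.1,0,0,0,255],
    [0.07,-0.04,0.1,0,0,0,255],
    [0.105,-0.062,0.1,0,0,0,255],
    [0.14,-0.0825,0.1,0,0,0,255],
    [0.14,-0.0825,0.1,0,0,0,255],
  ],
)

```text
clock: 39.13
ee_pos: [0.6814, -0.0085, 0.2767]
tcp_rot: [[0.966, 0.258, 0.008], [0.258, -0.966, -0.004], [0.006, 0.006, -1.0]]
wrist_force: [-0.2, -0.6, 0.5]
width: 0.0162
```

```bash
python3 look.py
python3 - <<'E'
from h import *
c,P=cam("side"); cv2.imwrite("pics/g.png",cv2.resize(c["img"][120:340,200:440],(600,550)))
E
```

```text
comb strength 0.763901328461204
[(np.float64(-17.1), 689), (np.float64(51.5), 1027), (np.float64(122.9), 687), (np.float64(-165.1), 1135), (np.float64(-91.4), 144)] offset from arrow 0.38
[(191.3, 542.6, 132.5, 14.9, 1.5, 0.08, 264)]
[ 0.6779 -0.0055  0.2763] [-0.73  0.28 -0.92] 39.18 R,ang 0.1203 -69.3
```

View pics/g.png

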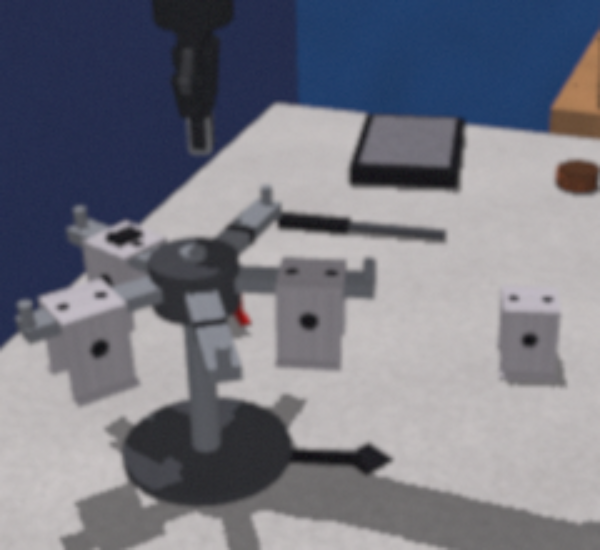

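Branch_3 is loaded at (310,315). Next I turn branch_4 to the arrow.

Call:
carry_out(
  rows=[
    [0,0,-0.04,0,0,0,255],
    [0,0,-0.08,0,0,0,255],
    [0,0,-0.092,0,0,0,255],
    [0,0,-0.092,0,0,0,255],
    [0,0,-0.092,0,0,0,255],
    [0,0,-0.092,0,0,0,255],
  ],
)

```text
clock: 39.73
ee_pos: [0.676, -0.0004, 0.1866]
tcp_rot: [[0.964, 0.266, 0.004], [0.266, -0.964, 0.0], [0.004, 0.001, -1.0]]
wrist_force: [0.8, 0.2, 0.7]
width: 0.0001
```

Call:
carry_out(
  rows=[
    [-0.004,-0.001,0,0,0,0,255],
    [-0.007,-0.003,0,0,0,0,255],
    [-0.011,-0.004,0,0,0,0,255],
    [-0.015,-0.005,0,0,0,0,255],
    [-0.019,-0.005,0,0,0,0,255],
    [-0.023,-0.006,0,0,0,0,255],
    [-0.027,-0.007,0,0,0,0,255],
    [-0.033,-0.007,0,0,0,0,255],
    [-0.038,-0.007,0,0,0,0,255],
    [-0.044,-0.007,0,0,0,0,255],
  ],
)

```text
clock: 40.57
ee_pos: [0.6305, -0.0078, 0.1842]
tcp_rot: [[0.964, 0.266, 0.001], [0.266, -0.964, 0.0], [0.001, -0.0, -1.0]]
wrist_force: [2.4, 0.3, 0.4]
width: 0.0001
```

Call:
carry_out(
  rows=[
    [-0.008,0.001,0,0,0,0,255],
    [-0.016,0.002,0,0,0,0,255],
    [-0.023,0.003,0,0,0,0,255],
    [-0.031,0.005,0,0,0,0,255],
    [-0.038,0.008,0,0,0,0,255],
    [-0.046,0.011,0,0,0,0,255],
    [-0.053,0.015,0,0,0,0,255],
    [-0.059,0.019,0,0,0,0,255],
    [-0.066,0.023,0,0,0,0,255],
    [-0.072,0.028,0,0,0,0,255],
  ],
)

```text
clock: 41.4
ee_pos: [0.5578, 0.02, 0.1841]
tcp_rot: [[0.964, 0.265, -0.0], [0.265, -0.964, -0.0], [-0.0, 0.0, -1.0]]
wrist_force: [1.9, -0.8, 0.2]
width: -0.0
```

Call:
carry_out(
  rows=[
    [-0.004,0.003,0,0,0,0,255],
    [-0.007,0.007,0,0,0,0,255],
    [-0.01,0.01,0,0,0,0,255],
    [-0.014,0.014,0,0,0,0,255],
    [-0.016,0.016,0,0,0,0,255],
    [-0.017,0.019,0,0,0,0,255],
    [-0.019,0.021,0,0,0,0,255],
    [-0.021,0.024,0,0,0,0,255],
    [-0.022,0.026,0,0,0,0,255],
    [-0.022,0.026,0,0,0,0,255],
  ],
)

```text
clock: 42.23
ee_pos: [0.5362, 0.0467, 0.1841]
tcp_rot: [[0.964, 0.266, -0.001], [0.266, -0.964, 0.0], [-0.001, -0.001, -1.0]]
wrist_force: [0.1, -0.2, -0.1]
width: -0.0002
```

```bash
python3 look.py
```

```text
comb strength 0.784146063931446
[(np.float64(-17.5), 1008), (np.float64(53.4), 627), (np.float64(124.7), 1136), (np.float64(-89.0), 485)] offset from arrow 2.23
[(374.0, -164.7, 59.9, 56.6, 14.6, 0.0796, 768)]
[0.536  0.0465 0.184 ] [0.18 0.56 0.01] 42.28 R,ang 0.1164 -148.7
```

Call:
carry_out(
  rows=[
    [-0.001,0.0015,0,0,0,0,255],
    [-0.0015,0.003,0,0,0,0,255],
    [-0.002,0.004,0,0,0,0,255],
    [-0.0025,0.0045,0,0,0,0,255],
    [-0.0025,0.0045,0,0,0,0,255],
    [0.003,-0.008,0,0,0,0,255],
    [0.003,-0.008,0.03,0,0,0,255],
    [0.003,-0.008,0.06,0,0,0,255],
    [0.008,0.015,0.06,0,0,0,255],
    [0.008,0.0345,0.06,0,0,0,255],
  ],
)

```text
clock: 43.12
ee_pos: [0.5466, 0.0806, 0.2463]
tcp_rot: [[0.965, 0.262, 0.005], [0.262, -0.965, 0.001], [0.005, 0.0, -1.0]]
wrist_force: [0.5, 0.8, -0.4]
width: -0.0001
```

Call:
carry_out(
  rows=[
    [0,0,0,0,0,0,255],
    [0,0,-0.02,0,0,0,255],
    [0,0,-0.03,0,0,0,255],
    [0,0,-0.03,0,0,0,255],
    [0,0,-0.03,0,0,0,255],
    [0,0,-0.03,0,0,0,255],
  ],
)

```text
clock: 43.62
ee_pos: [0.5446, 0.08, 0.2142]
tcp_rot: [[0.964, 0.265, -0.0], [0.265, -0.964, -0.0], [-0.0, 0.0, -1.0]]
wrist_force: [-0.1, 0.0, -0.8]
width: 0.0001
```

```bash
python3 look.py
```

```text
comb strength 0.749509533773885
[(np.float64(-21.0), 797), (np.float64(50.5), 313), (np.float64(121.3), 692), (np.float64(-92.3), 921)] offset from arrow -0.75
[(374.0, -164.6, 60.0, 56.6, 14.8, 0.0797, 764)]
[0.5449 0.0801 0.2145] [ 0.38 -0.26  0.47] 43.67 R,ang 0.0945 -163.5
```

Call:
carry_out(
  rows=[
    [0,0.001,-0.004,0,0,0,255],
    [0,0.001,-0.007,0,0,0,255],
    [0,0.001,-0.009,0,0,0,255],
    [0,0.001,-0.01,0,0,0,255],
    [0,0.001,-0.011,0,0,0,255],
    [0,0.001,-0.0112,0,0,0,255],
    [0,0.001,-0.0112,0,0,0,255],
    [0,0.001,-0.0112,0,0,0,255],
  ],
)

```text
clock: 44.33
ee_pos: [0.5447, 0.0815, 0.2037]
tcp_rot: [[0.964, 0.266, 0.0], [0.266, -0.964, -0.0], [0.0, 0.0, -1.0]]
wrist_force: [-1.8, -0.2, 6.1]
width: -0.0
```

Branch_4 is sound too. Hold at about 8 N, then release and head for bracket B.

Call:
carry_out(
  rows=[
    [0,0,-0.001,0,0,0,255],
    [0,0,-0.001,0,0,0,255],
    [0,0,-0.001,0,0,0,255],
    [0,0,-0.001,0,0,0,255],
  ],
)

```text
clock: 44.67
ee_pos: [0.5447, 0.0815, 0.203]
tcp_rot: [[0.964, 0.266, 0.0], [0.266, -0.964, -0.0], [0.0, 0.0, -1.0]]
wrist_force: [-1.7, 0.5, 7.9]
width: 0.0002
```

Call:
carry_out(
  rows=[
    [0,0,0,0,0,0,255],
    [0,0,0,0,0,0,255],
    [0,0,0,0,0,0,255],
    [0,0,0,0,0,0,255],
  ],
)

```text
clock: 45.0
ee_pos: [0.5447, 0.0815, 0.203]
tcp_rot: [[0.964, 0.266, 0.0], [0.266, -0.964, -0.0], [0.0, 0.0, -1.0]]
wrist_force: [-1.5, -1.0, 8.4]
width: -0.0001
```

Call:
carry_out(
  rows=[
    [0,0,0.002,0,0,0,255],
    [0,0,0.004,0,0,0,255],
    [0,0,0.008,0,0,0,255],
    [0,0,0.04,0,0,0,255],
    [0,0,0.08,0,0,0,255],
    [-0.02,-0.035,0.09,0,0,0,0],
    [-0.04,-0.07,0.09,0,0,0,0],
    [-0.06,-0.105,0.09,0,0,0,0],
    [-0.08,-0.14,0.09,0,0,0,0],
    [-0.1,-0.175,0.09,0,0,0,0],
  ],
)

```text
clock: 45.83
ee_pos: [0.4432, -0.095, 0.292]
tcp_rot: [[0.964, 0.266, 0.0], [0.266, -0.964, -0.0], [0.0, 0.0, -1.0]]
wrist_force: [0.2, -0.4, -0.2]
width: 0.0608
```

Call:
carry_out(
  rows=[
    [-0.02,-0.035,0,0,0,0,0],
    [-0.056,-0.067,0,0,0,0,0],
    [-0.056,-0.067,-0.03,0,0,0,0],
    [-0.056,-0.067,-0.07,0,0,0,0],
    [-0.056,-0.067,-0.11,0,0,0,0],
    [-0.056,-0.067,-0.15,0,0,0,0],
    [-0.056,-0.067,-0.165,0,0,0,0],
    [-0.056,-0.067,-0.165,0,0,0,0],
    [-0.056,-0.067,-0.165,0,0,0,0],
  ],
)

```text
clock: 46.58
ee_pos: [0.3882, -0.1605, 0.1264]
tcp_rot: [[0.964, 0.266, -0.002], [0.266, -0.964, 0.001], [-0.002, -0.001, -1.0]]
wrist_force: [0.5, -0.4, 1.6]
width: 0.0856
```

```bash
python3 look.py
python3 - <<'E'
from h import *
s=state();print(s["tcp_rot"].round(3).tolist(),s["qpos"].round(1))
c,P=cam("side"); cv2.imwrite("pics/i.png",cv2.resize(c["img"][130:330,200:440],(720,600)))
E
```

```text
comb strength 0.7722981818083439
[(np.float64(-19.6), 1018), (np.float64(51.5), 624), (np.float64(122.6), 1137), (np.float64(-164.4), 700), (np.float64(-92.3), 928)] offset from arrow 0.03
[]
[ 0.3891 -0.1608  0.1274] [ 0.55 -0.26 -0.11] 46.63 R,ang 0.3639 -132.6
[[0.964, 0.266, 0.001], [0.266, -0.964, -0.0], [0.0, 0.0, -1.0]] [ 16.5  23.3  -0.3 135.    0.3  21.7 -58.7]
```

View pics/i.png

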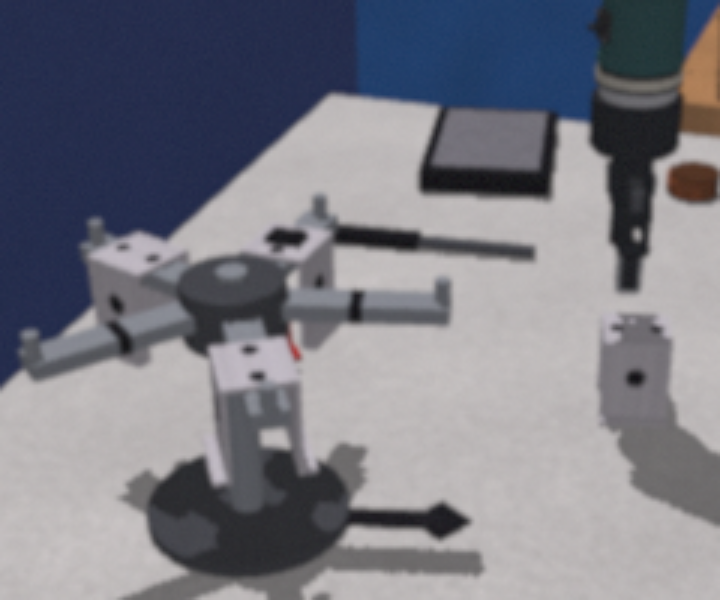

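The gripper is above bracket B at (635,320), a little off-centre toward the rack as planned, and the pose is within reach. Brackets on branch_1, branch_3 and branch_0 are all in place. Descending to grasp.

Call:
carry_out(
  rows=[
    [0,0,-0.02,0,0,0,0],
    [0,0,-0.04,0,0,0,0],
    [0,0,-0.06,0,0,0,0],
    [0,0,-0.075,0,0,0,0],
    [0,0,-0.084,0,0,0,0],
    [0,0,-0.084,0,0,0,0],
  ],
)

```text
clock: 47.18
ee_pos: [0.3893, -0.1607, 0.0428]
tcp_rot: [[0.964, 0.266, 0.0], [0.266, -0.964, -0.0], [0.0, 0.0, -1.0]]
wrist_force: [-0.6, 0.6, -0.2]
width: 0.0855
```

Call:
carry_out(
  rows=[
    [0,0,0,0,0,0,255],
    [0,0,0,0,0,0,255],
    [0,0,0,0,0,0,255],
    [0,0,0,0,0,0,255],
    [0,0,0,0,0,0,255],
    [0,0,0,0,0,0,255],
    [0,0,0,0,0,0,255],
    [0,0,0,0,0,0,255],
  ],
)

```text
clock: 47.85
ee_pos: [0.3894, -0.1608, 0.0442]
tcp_rot: [[0.964, 0.265, 0.002], [0.265, -0.964, -0.001], [0.002, 0.001, -1.0]]
wrist_force: [-0.0, -0.2, 7.2]
width: 0.0554
```

Call:
carry_out(
  rows=[
    [0,0,0.03,0,0,0,255],
    [0,0,0.07,0,0,0,255],
    [0,0,0.11,0,0,0,255],
    [0,0,0.15,0,0,0,255],
    [0,0,0.19,0,0,0,255],
    [0,0,0.23,0,0,0,255],
    [0,0,0.27,0,0,0,255],
    [0,0,0.27,0,0,0,255],
    [0,0,0.27,0,0,0,255],
    [0,0,0.27,0,0,0,255],
  ],
)

```text
clock: 48.68
ee_pos: [0.3873, -0.1602, 0.3125]
tcp_rot: [[0.964, 0.266, -0.001], [0.266, -0.964, 0.0], [-0.001, -0.0, -1.0]]
wrist_force: [0.2, 0.1, -1.6]
width: 0.0559
```

Call:
carry_out(
  rows=[
    [0.019,0.03,0,0,0,0,255],
    [0.038,0.06,0,0,0,0,255],
    [0.057,0.09,0,0,0,0,255],
    [0.076,0.12,0,0,0,0,255],
    [0.095,0.15,0,0,0,0,255],
    [0.114,0.18,0,0,0,0,255],
    [0.133,0.21,0,0,0,0,255],
    [0.153,0.242,0,0,0,0,255],
    [0.153,0.242,0,0,0,0,255],
    [0.153,0.242,0,0,0,0,255],
  ],
)

```text
clock: 49.52
ee_pos: [0.5408, 0.084, 0.31]
tcp_rot: [[0.963, 0.271, -0.005], [0.271, -0.963, 0.0], [-0.005, -0.002, -1.0]]
wrist_force: [0.2, -1.4, -1.6]
width: 0.0558
```

```bash
python3 look.py
python3 - <<'E'
from h import *
s=state();print(s["tcp_rot"].round(3).tolist(),s["width"])
c,P=cam("side"); cv2.imwrite("pics/j.png",cv2.resize(c["img"][130:330,200:440],(720,600)))
E
```

```text
comb strength 0.7443745465032146
[(np.float64(-22.4), 726), (np.float64(118.7), 132), (np.float64(-90.3), 797)] offset from arrow -0.15
[]
[0.54   0.0816 0.3101] [-0.13 -0.7  -1.11] 49.57 R,ang 0.0988 -165.1
[[0.964, 0.268, -0.006], [0.268, -0.964, -0.001], [-0.006, -0.0, -1.0]] 0.055577102741626326
```

View pics/j.png

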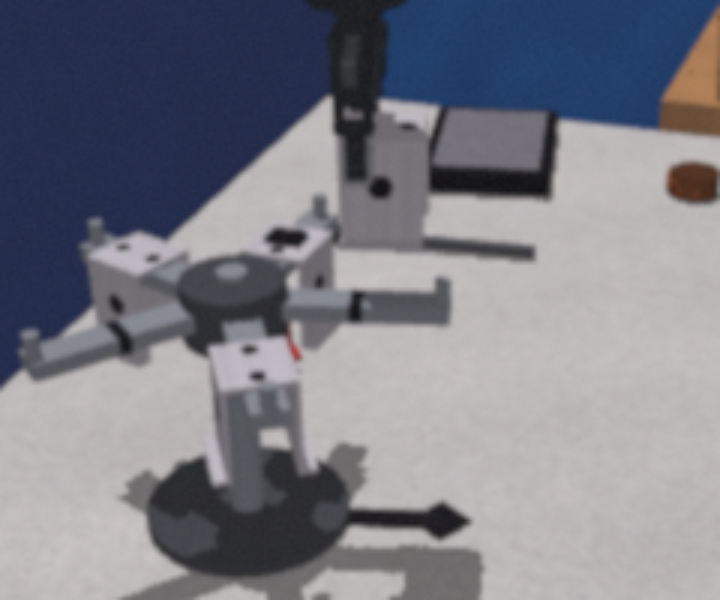

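B is level, offset outward as planned, over branch_4 at (385,180). Lowering.

Call:
carry_out(
  rows=[
    [0.001,0,0,0,0,0,255],
    [0.001,0,-0.03,0,0,0,255],
    [0.001,0,-0.05,0,0,0,255],
    [0.001,0,-0.07,0,0,0,255],
    [0.001,0,-0.09,0,0,0,255],
    [0.001,0,-0.105,0,0,0,255],
    [0.001,0,-0.12,0,0,0,255],
    [0.001,0,-0.127,0,0,0,255],
    [0.001,0,-0.131,0,0,0,255],
    [0.001,0,-0.133,0,0,0,255],
  ],
)

```text
clock: 50.45
ee_pos: [0.5423, 0.0805, 0.1796]
tcp_rot: [[0.964, 0.264, -0.001], [0.264, -0.964, -0.0], [-0.001, 0.0, -1.0]]
wrist_force: [0.8, -0.1, -1.2]
width: 0.0557
```

Call:
carry_out(
  rows=[
    [0,0,-0.001,0,0,0,255],
    [0,0,-0.002,0,0,0,255],
    [0,0,-0.002,0,0,0,255],
    [0,0,-0.002,0,0,0,255],
  ],
)

```text
clock: 50.78
ee_pos: [0.543, 0.0816, 0.1785]
tcp_rot: [[0.964, 0.266, 0.001], [0.266, -0.964, 0.0], [0.001, 0.0, -1.0]]
wrist_force: [0.2, -0.1, -2.2]
width: 0.0557
```

Call:
carry_out(
  rows=[
    [0,0,-0.001,0,0,0,255],
    [0,0,-0.002,0,0,0,255],
    [0,0,-0.0025,0,0,0,255],
    [0,0,-0.0025,0,0,0,255],
    [0,0,-0.0025,0,0,0,255],
  ],
)

```text
clock: 51.2
ee_pos: [0.5425, 0.0814, 0.1753]
tcp_rot: [[0.964, 0.266, -0.0], [0.266, -0.964, -0.0], [-0.0, -0.0, -1.0]]
wrist_force: [0.4, 0.5, -1.6]
width: 0.0556
```

Call:
carry_out(
  rows=[
    [0,0,-0.001,0,0,0,255],
    [0,0,-0.0015,0,0,0,255],
    [0,0,-0.0015,0,0,0,255],
    [0,0,-0.0015,0,0,0,25],
    [0,0,-0.0015,0,0,0,25],
    [0,0,-0.0015,0,0,0,25],
    [0,0,-0.0015,0,0,0,25],
  ],
)

```text
clock: 51.78
ee_pos: [0.5428, 0.0814, 0.174]
tcp_rot: [[0.964, 0.266, 0.0], [0.266, -0.964, 0.0], [0.0, 0.0, -1.0]]
wrist_force: [-0.5, 0.1, -0.4]
width: 0.0774
```

Call:
carry_out(
  rows=[
    [0,0,0.01,0,0,0,25],
    [0,0,0.03,0,0,0,25],
    [0,0,0.06,0,0,0,25],
    [0,0,0.1,0,0,0,25],
    [0,0,0.14,0,0,0,25],
    [0,0,0.15,0,0,0,25],
    [0,-0.04,0.15,0,0,0,25],
    [0,-0.08,0.15,0,0,0,25],
    [0,-0.12,0.15,0,0,0,25],
    [0,-0.16,0.15,0,0,0,25],
  ],
)

```text
clock: 52.62
ee_pos: [0.5423, -0.08, 0.3248]
tcp_rot: [[0.964, 0.267, 0.001], [0.267, -0.964, -0.0], [0.001, 0.0, -1.0]]
wrist_force: [0.6, 0.4, 0.3]
width: 0.0771
```

Call:
carry_out(
  rows=[
    [0,-0.04,0,0,0,0,25],
    [0,-0.08,0,0,0,0,25],
    [0,-0.12,0,0,0,0,25],
    [0,-0.16,0,0,0,0,25],
    [0,-0.2,0,0,0,0,25],
    [0,-0.2,0,0,0,0,25],
    [0,-0.2,0,0,0,0,25],
  ],
)

```text
clock: 53.2
ee_pos: [0.5415, -0.2822, 0.3241]
tcp_rot: [[0.966, 0.259, -0.0], [0.259, -0.966, -0.001], [-0.001, 0.001, -1.0]]
wrist_force: [0.4, 0.9, -0.4]
width: 0.0773
```

```bash
python3 look.py
python3 - <<'E'
from h import *
c,P=cam("top"); t=c["img"]; s,_=cam("side")
cv2.imwrite("pics/k.png",np.hstack([cv2.resize(t[120:340,90:310],(400,400)),cv2.resize(s["img"][180:400,190:410],(400,400))]))
E
```

```text
comb strength 0.7561406414381614
[(np.float64(-19.6), 1008), (np.float64(51.6), 621), (np.float64(122.7), 1133), (np.float64(-164.4), 1146), (np.float64(-92.1), 925)] offset from arrow 0.11
[]
[ 0.5422 -0.2793  0.324 ] [0.34 0.53 0.5 ] 53.25 R,ang 0.3974 -103.6
```

View pics/k.png

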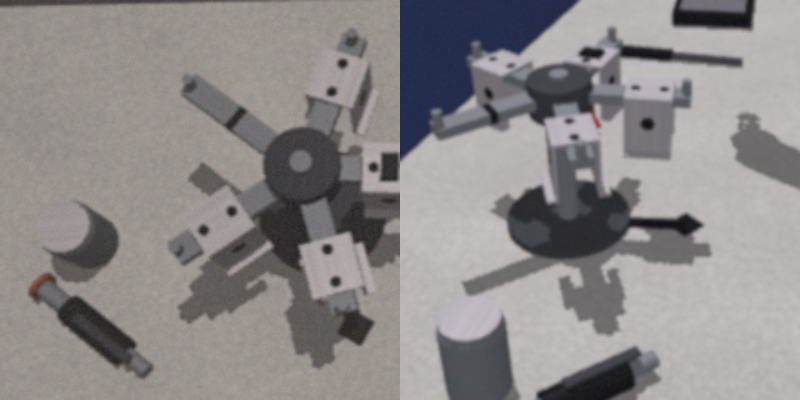

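All three brackets sit level astride branch_1 (340,75), branch_3 (215,225) and branch_4 (335,265). Tired branch_2 (235,115) is empty, the clipped branch is at (380,165), and the tin and grinder look unmoved. Handing in.

```bash
python3 -c "
from station import *
print(job_done())"
```

```text
the job is handed in; nothing more can be done
None
```

I checked the four empty branches over the arrow in order (1, 2, 3, 4) and handed the job in at 53 s of the 210 s. Each was pressed at mid-span while empty. `job_done()` reports no verdict.

| Branch | Give | Press force | Result |
|---|---|---|---|
| 1 | about 4 mm | 7.2 N | sound, bracket hung |
| 2 | about 13.5 mm | 8–9 N | tired, left empty |
| 3 | about 4 mm | 8.6 N | sound, bracket hung |
| 4 | about 4 mm | 8 N | sound, bracket hung |

- **Knocked bracket:** one bracket was knocked about 5 cm toward the robot mid-run. I measured it again and picked it up off-centre, because its centre was just inside the arm's near reach.
- **Last checks:** all three brackets hang level astride their branches, and branch_2 is empty. The clipped branch, tin, grinder and file show no sign of having moved. The gripper was well clear, and the highest wrist-force reading was about 9 N.
- **Disagreements:**
  - The press on branch_1 read slightly under 8 N.
  - Branch_2 gave a little less than the 15 mm quoted for a tired branch.
  - While the arm hid part of the rack, branch angles differed by up to about 2° between readings. The clear views at branches 1, 3 and 4 put them within 0.5° of the arrow, but branch_2 had no clear view.
  - In the last picture, branch_1's bracket looks a little nearer its post, but it is still held.

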